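Fit the post and wedge up the instrument stand

TASK

Take the steel post out of its black storage block, stand it fully home in the blue socket on the stand's tilting plate and let go of it. Then push the orange wedge, lying flat on the stand's base, under the plate's free front edge until that edge just lifts off its two rubber rest pads, by about 4 mm, with the wedge alone holding it up. Finish while still gripping the wedge there, everything at rest, and leave the glassware and tools around standing where they are.

Things in the scene. Friction and masses are not known exactly. Their poses are not given: they have to be found in the camera images.
- post_mid (a point): bare round steel post, 16 mm diameter, 170 mm tall, 150 g, standing upright in the black storage block; this point is at its centre, half-way up (85 mm above its foot), its z axis along the post. Grip it near the top, above the block and later above the socket and instrument.
- post_foot (a point): centre of the underside of the post's foot
- rack: black storage block, fixed, 60 x 60 x 50 mm, in which the post stands at the start; origin at the centre of its underside on the bench. The hole is at its centre, 20 mm wide, 40 mm deep (floor 10 mm above the bench).
- stand: instrument stand fixed to the bench; a dark steel base slab 8 mm thick carries a hinged plate. Origin on the bench under the middle of the plate's free front edge; x points from that edge to the hinge: the direction to push the wedge; y along the edge; z up. The slab spans x -130 (open apron for the wedge to slide on) to +215 mm, y +-100 mm
- front_edge (a point): middle of the lower front edge of the hinged aluminium plate (200 mm from edge to hinge, 180 wide, 10 thick). At rest 12 mm above the slab (20 mm above the bench), on two rubber pads 20 mm wide at stand y = +-78 mm; the wedge goes between them. It rises with the plate. A white instrument box is fixed on the plate at stand x 110 to 190, y -20 to +80 mm, top 115 mm above the bench
- socket (a point): centre of the mouth of the blue socket (44 x 44 x 34 mm block) on the plate, at stand x = 110, y = -58 mm, 64 mm above the bench; the hole is 20 mm wide, 30 mm deep, chamfered 3 mm
- wedge_grip (a point): orange wedge, about 120 g, 34 mm wide: grip block 30 long, 54 mm tall; before it a ramp falling from 24 mm height at the block to 4 mm at the blunt nose over 80 mm. This point: the block's centre, 27 mm above the underside; x points to the nose, 95 mm ahead; grip across y; z up. Starts flat on the bench. On the slab it meets the plate at nose 32 mm past the edge, lifts it 4 mm at 48 mm; needs 3 to 15 N
- plate (a joint): tilt of the plate about its hinge, rad: 0 down on the pads, grows as the front edge lifts (front edge lift = 200 mm x angle; 4 mm is 0.020)
- amber_bottle: bystander, leave alone: amber glass bottle, 70 mm wide, 160 mm tall; origin at the centre of its underside
- beaker: bystander, leave alone: glass beaker, 70 mm wide, 90 mm tall; origin at the centre of its underside
- flask: bystander, leave alone: green glass conical flask, 84 mm wide, 125 mm tall; origin at the centre of its underside
- jar: bystander, leave alone: white jar with red cap, 60 mm wide, 70 mm tall; origin at the centre of its underside
- driver: bystander, leave alone: red-handled screwdriver lying on the bench, its shaft along its x axis; origin at the centre of its underside
- level_bar: bystander, leave alone: yellow spirit level lying on the bench, 120 x 22 x 30 mm; origin at the centre of its underside
Things that resemble listed ones, but are neither listed nor needed, are in the scene too. What is meant by the part that bears post_mid is not pink, and is the smaller of those in its own colour.

How it is judged:
By the outcome, as a careful person would: the job done as asked, in the order asked, and still so for the second after the job is handed in, while the arm keeps its last pose, push and grip.
It also fails if it takes over 69 s, if anything falls off the work surface, if the arm or the gripper's body presses on something with over 40 N, if the wrist force passes 120 N, or if a joint passes its speed limit or range.

ROBOT

A 7-joint arm with a two-finger parallel gripper is mounted at the origin on the work surface. World frame = base frame: x ahead of the robot, y to its left, z up, the work surface at z = 0. Lengths are in m, angles in rad, forces in N, time in s.
With the tool pointing down it reaches from about 0.4 to 0.85 m from the base axis. Payload 10.4 kg.
Tool frame: the origin (TCP) lies between the finger pads; the fingertips stand tip_extent ahead of it and the grasp point (between the pads) lies 2 mm behind it (tip_extent is the distance from the TCP to the fingertips, in m); z points along the fingers, y is the direction in which the jaws open and shut (so a half turn about z gives the same grasp; the last joint's range is limited). The gripper opens to 87 mm and grips with 3 to 60 N. Pads are 19 mm wide; open, the fingers measure 117 mm over their backs; the gripper's body (75 mm by 190 mm) begins 51 mm behind the grasp point.
Start: joints at [1.135, 0.332, -0.065, 1.46, 0.022, 1.35, -0.088], TCP at [0.251, -0.573, 0.24] pointing down, gripper open.
Joint ranges: [-2.6, 2.6], [-0.5, 2.12], [-1.47, 1.34], [0.16, 2.42], [-1.27, 4.41], [0.06, 2.06], [-2.6, 2.6]. Speed limits (rad/s): [2.22, 2.22, 2.79, 2.79, 3.14, 3.14, 3.14].

INTERFACE

Orientations are given as a unit quaternion [x, y, z, w].
In Python, from bench import read_state, camera, camera_params, close_job, tip_extent gives the robot as it stands. The module is installed in compiled form; this text tells all that it offers.
- The arm moves only by the tool send_rows, never from a script. Its argument "steps" is a list of rows, each a list of 7 numbers: the turn, a rotation vector about the tool's x, y, z in degrees, then the shift along the tool's x, y, z in m, then the gripper's target within -1 to 1 (shut at 1, half-way at 0, fully open at -1). In form: [[ax, ay, az, x, y, z, jaw], ...]. A call has exactly 10 rows; each row shifts and turns the pose as measured when the row begins, along the tool's axes as they then stand; what a row does not reach is not made up. A row lasts 1/10 s, in which the tool goes at most 50 mm and 8.59 degrees, less where a joint would pass 70% of its speed; a pose out of reach is approached as far as the arm can. A call with a gripper value outside its range is refused whole. The fingers move at their own pace and stop on an object; "force" is the grip in N (left out, the last holds). Time passes only in rows, so rows that do not move let the fingers close, or fill a call up. It gives the time, the measured TCP pose, the force and the opening at its end, in the units of the state.
- read_state(): the state, without advancing time (a new reading comes with each control period).
- camera(name): name is "side" or "top" or "wrist"; returns (picture, depth): 384x512x3 uint8, blue, green, red; 384x512 float32, m along the optical axis (not along the pixel's ray), 0 where there is no reading.
- camera_params(name): a dict with "camera_matrix" (3x3 intrinsics, pixels), "world_from_camera" (4x4, takes a point from camera to world coordinates). Camera axes: x right, y down, z forward; pixel columns grow to the right and rows downward; lengths in m; the calibration is good to about 2 mm. The wrist camera is an equidistant fisheye: a pixel r from the principal point sees the ray r / f radians off the axis. A picture is of the moment at which its call begins: read the wrist's pose just before it. camera_params takes no time and is no camera call; for the wrist camera it gives the pose at the moment of the call.
- close_job(): hands the job in, once; it reports no verdict.
The state is a dict: "time": time; "joint_positions": joint angles; "joint_vel": joint speeds; "joint_torque": joint torques, N m; "ee_pos": TCP position; "eef_rot": TCP orientation; "ft_force": force on the tool from outside, world axes, zero at the start; "torque": the same for the moment, N m; "width": finger opening in m.
Only numpy, scipy, OpenCV 4.12 (cv2) and the standard library are available. Lean on these libraries where they do the work, as an engineer would, in place of code of your own. Each camera call takes 0.05 s, during which the arm holds its last target.

## Working session

There is one attempt and no reset: what is moved stays moved. The work goes in short steps, Python scripts to look and compute and a tool call to move; the robot and the scene stay as the last step left them, time stands still between calls to the robot, and variables do not carry over. Pictures are saved under pics/ and viewed, and the job is handed in when it is done.

Besides the shell and the picture viewer there is one more tool, called after "Request:" as name(argument=value, ...), one argument or row to a line, values as JSON. send_rows: Moves the arm, as the interface text tells. Its arguments: {"type":"object","properties":{"steps":{"type":"array"},"force":{"type":"number"}},"required":["steps"]}

```bash
mkdir -p pics
python3 - <<'E'
from bench import *
import cv2,numpy as np
print(tip_extent, read_state())
for n in ["side","top"]:
    p,d=camera(n); cv2.imwrite(f"pics/{n}0.png",p); np.save(f"{n}0.npy",d); cv2.imwrite(f"{n}0raw.png",p)
    print(n,camera_params(n))
print(camera_params("wrist"))
p,d=camera("wrist"); cv2.imwrite("pics/wrist0.png",p)
E
```

```text
0.017 {'time': 0.0, 'joint_positions': array([ 1.13543246,  0.3328755 , -0.06468521,  1.46091906,  0.02162607,
        1.34991302, -0.08849636]), 'joint_vel': array([-9.32173007e-04,  1.51989863e-03, -1.80271820e-05, -8.42559922e-04,
        6.05529389e-04, -2.06565714e-04,  1.00144795e-03]), 'joint_torque': array([ 2.22109643e-04, -6.23244667e+01,  2.49191537e-02, -3.89897883e+01,
       -6.11302257e-02,  3.96707200e-02,  1.91255808e-04]), 'ee_pos': array([ 0.25055043, -0.57219088,  0.23876226]), 'eef_rot': array([ 9.78776857e-01,  2.04927699e-01, -1.91930525e-04, -6.82939014e-04]), 'ft_force': array([-0.02087272, -0.05137933,  0.0865235 ]), 'torque': array([ 0.0445094 , -0.04424167,  0.01603508]), 'width': 0.08724365948873525}
side {'camera_matrix': array([[481.50939217,   0.        , 249.35662701],
       [  0.        , 481.50939217, 187.38223679],
       [  0.        ,   0.        ,   1.        ]]), 'world_from_camera': array([[ 0.97229907, -0.15159175,  0.17791698,  0.30196363],
       [-0.23336055, -0.67292729,  0.70193427, -0.99844968],
       [ 0.01331775, -0.72400885, -0.689
[... 267 characters left out ...]
_from_camera': array([[ 0.00809721, -0.99891954,  0.04576227,  0.4772518 ],
       [-0.99993604, -0.00844985, -0.00751765,  0.04632199],
       [ 0.00789621, -0.04569847, -0.99892407,  1.44914486],
       [ 0.        ,  0.        ,  0.        ,  1.        ]])}
{'camera_matrix': array([[297.31863964,   0.        , 258.53930594],
       [  0.        , 297.31863964, 185.67749151],
       [  0.        ,   0.        ,   1.        ]]), 'world_from_camera': array([[ 0.40154752, -0.87434265, -0.27255188,  0.32524176],
       [-0.91583749, -0.38372235, -0.11831677, -0.53967845],
       [-0.00113485,  0.29712303, -0.95483853,  0.38502121],
       [ 0.        ,  0.        ,  0.        ,  1.        ]])}
```

View pics/side0.png

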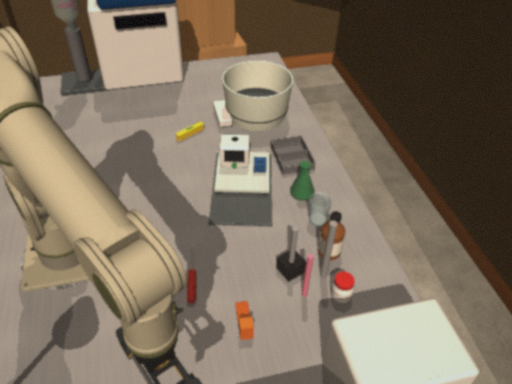

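View pics/top0.png

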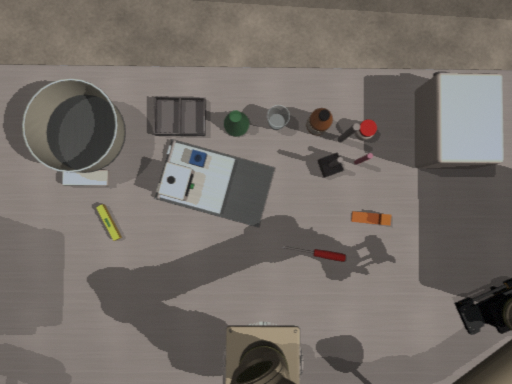

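View pics/wrist0.png

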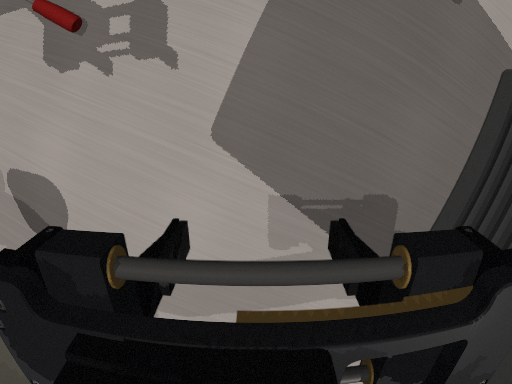

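Run:
```python
import cv2,numpy as np
p=cv2.imread("top0raw.png"); cv2.imwrite("pics/topz1.png",cv2.resize(p[95:240,140:410],None,fx=2.9,fy=2.9,interpolation=cv2.INTER_CUBIC))
p=cv2.imread("side0raw.png"); cv2.imwrite("pics/sidez1.png",cv2.resize(p[115:345,175:375],None,fx=2.6,fy=2.6,interpolation=cv2.INTER_CUBIC))
```

```text
(no output)
```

View pics/topz1.png

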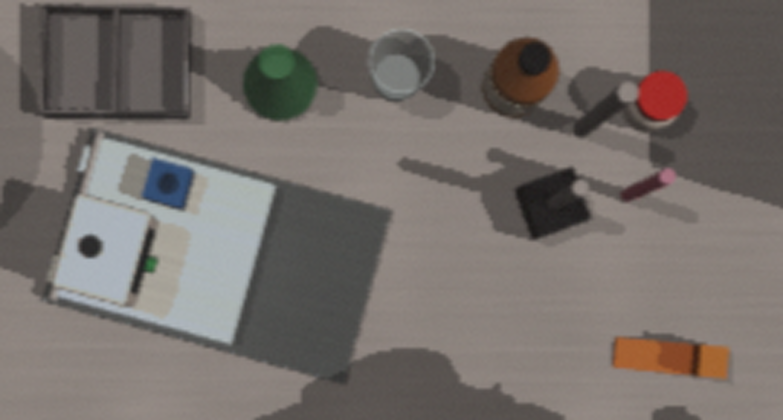

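View pics/sidez1.png

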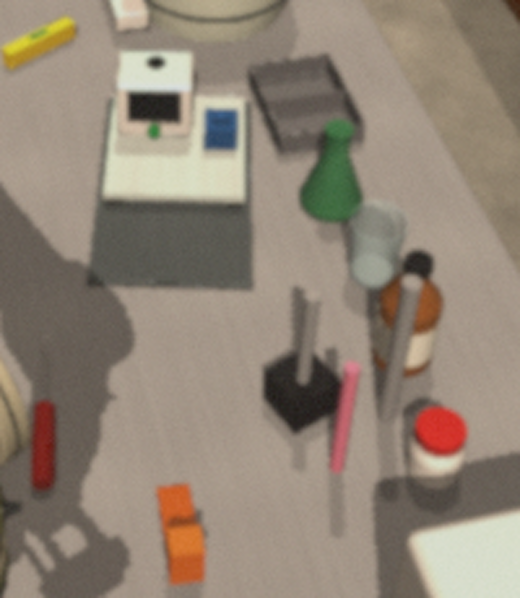

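```bash
cat > h.py <<'E'
import cv2,numpy as np,json
from bench import *
def ray(n_or_P,uv):
    P=n_or_P if isinstance(n_or_P,dict) else camera_params(n_or_P)
    K=P["camera_matrix"];T=P["world_from_camera"]
    uv=np.atleast_2d(np.asarray(uv,float))
    d=np.c_[(uv[:,0]-K[0,2])/K[0,0],(uv[:,1]-K[1,2])/K[1,1],np.ones(len(uv))]
    return T[:3,3],d@T[:3,:3].T
def plane(n,uv,z):
    o,d=ray(n,uv); s=(z-o[2])/d[:,2]; return o+s[:,None]*d
def cloud(n,dep):
    v,u=np.mgrid[0:dep.shape[0],0:dep.shape[1]]
    o,d=ray(n,np.c_[u.ravel(),v.ravel()])
    return (o+d*dep.ravel()[:,None]).reshape(dep.shape+(3,))
def proj(n,X):
    P=camera_params(n);T=np.linalg.inv(P["world_from_camera"]);X=np.atleast_2d(X)
    c=X@T[:3,:3].T+T[:3,3];q=c@P["camera_matrix"].T;return q[:,:2]/q[:,2:]
E
python3 - <<'E'
from h import *
np.set_printoptions(precision=4,suppress=True)
for n in ["top","side"]:
    img=cv2.imread(f"{n}0raw.png");dep=np.load(f"{n}0.npy");C=cloud(n,dep)
    hsv=cv2.cvtColor(img,cv2.COLOR_BGR2HSV)
    z=C[...,2]
    print(n,"bench z",np.median(z[200:300,140:180] if n=="top" else z[250:300,120:180]))
    def comps(m,name,zs,mina=25):
        k,l,s,c=cv2.connectedComponentsWithStats(m.astype(np.uint8))
        for i in range(1,k):
            if s[i,4]<mina: continue
            mm=l==i
            cnt=max(cv2.findContours(mm.astype(np.uint8),cv2.RETR_EXTERNAL,cv2.CHAIN_APPROX_NONE)[0],key=len)
            r=cv2.minAreaRect(cnt);b=cv2.boxPoints(r)
            print(name,s[i],c[i].round(1),"zmed",np.median(z[mm]).round(4),"zmax",np.percentile(z[mm],95).round(4)); print("   box",b.round(1).tolist()); print("  ",plane(n,b,zs)[:,:2].tolist())
    H,S,V=[hsv[...,i].astype(int) for i in range(3)]
    comps((H>=3)&(H<=14)&(S>180)&(V>100),"orange",0.0)
    comps((H>=100)&(H<=125)&(S>110)&(V>60),"blue",0.064)
    m=(V<60); m[:, :115]=0; m[:,460:]=0
    comps(m,"black",0.05,60)
E
```

```text
top bench z 0.0008746284136686988
orange [366 215  13   8  54] [373.4 218.5] zmed 0.0203 zmax 0.0257
   box [[366.0, 215.0], [378.0, 215.0], [378.0, 222.0], [366.0, 222.0]]
   [[0.468000205792133, -0.3284503145139072], [0.4683111301386663, -0.36716624747141424], [0.4458181181792521, -0.3670628769034732], [0.44551214599308275, -0.32837445905549256]]
blue [190 151  16  15 157] [197.5 158. ] zmed 0.0639 zmax 0.0697
   box [[189.0, 162.39999389648438], [192.60000610351562, 149.8000030517578], [205.6999969482422, 153.5], [202.10000610351562, 166.1999969482422]]
   [[0.6259073501377008, 0.2344422603145951], [0.6653127403834722, 0.22384149567345663], [0.654088660487746, 0.18334672939554122], [0.6147043816821167, 0.19400071344825087]]
black [156  97  23   5  60] [167.4  98.6] zmed 0.0155 zmax 0.0343
   box [[155.8000030517578, 99.9000015258789], [156.0, 96.69999694824219], [178.10000610351562, 98.0], [177.89999389648438, 101.19999694824219]]
   [[0.8232518356140993, 0.34308513113014383], [0.8332807711890116, 0.3426824872467624], [0.8298623681112618, 0.2734429924717345], [0.819831965822314, 0
[... 5139 characters left out ...]
3367
   box [[116.0999984741211, 330.5], [120.5, 328.79998779296875], [129.5, 352.3999938964844], [125.0999984741211, 354.1000061035156]]
   [[0.14015036246898627, -0.3251255087107111], [0.1509173420532832, -0.3229072528283624], [0.16889202961180172, -0.39109754821934106], [0.15847697705234112, -0.39304167330422923]]
black [134 343  66  41 687] [164.3 365.5] zmed 0.3409 zmax 0.4026
   box [[133.60000610351562, 355.20001220703125], [168.1999969482422, 333.70001220703125], [199.0, 383.0], [164.5, 404.6000061035156]]
   [[0.17792179141877787, -0.40049849660790404], [0.26395665509473054, -0.36270864161663163], [0.3180174271172021, -0.5020096808958314], [0.23640565560014531, -0.5325115462429972]]
```

Run:
```python
from h import *
np.set_printoptions(precision=4,suppress=True)
z0=lambda u,v:(140+u/2.9,95+v/2.9)
for nm,uv,z in [("post top",(580,188),.18),("pink top",(669,178),.18),("pink foot",(625,197),0),("grey top",(627,93),.21),("grey foot",(580,132),0),
  ("plateFR",(276,185),.03),("plateFL",(236,345),.03),("plateBR",(99,133),.03),("slabR",(392,210),.008),("slabL",(346,382),.008),("slabtop",(103,128),.008),
  ("wnoseA",(614,339),.004),("wnoseB",(615,371),.004),("wtailA",(729,345),.054),("wtailB",(727,378),.054),("sockhole",(167,183),.064),("rackA",(517,187),.05),("rackB",(574,168),.05),("rackC",(592,212),.05),("rackD",(535,239),.05)]:
    print(nm,plane("top",z0(*uv),z)[0])
s0=lambda u,v:(175+u/2.6,115+v/2.6)
for nm,uv,z in [("pink top",(352,365),.18),("pink foot",(337,468),0),("grey foot",(390,418),0),("post top",(313,292),.18)]:
    print("side",nm,plane("side",s0(*uv),z)[0])
# heights via depth of tops
for n in ["top"]:
    dep=np.load(f"{n}0.npy");C=cloud(n,dep)
    for nm,uv in [("post",(580,188)),("pink",(669,178)),("grey",(627,93)),("block",(545,215)),("plate",(220,250)),("slab",(320,280))]:
        u,v=map(int,np.round(z0(*uv))); print(nm,C[v-1:v+2,u-1:u+2,2].round(3).tolist(), C[v,u])
# plate fit
img=cv2.imread("top0raw.png");dep=np.load("top0.npy");C=cloud("top",dep)
V=cv2.cvtColor(img,cv2.COLOR_BGR2HSV)[...,2]
m=np.zeros(V.shape,bool);m[130:235,150:245]=1
g=img.astype(int).min(2)
for nm,mm in [("plate",m&(g>150))]:
    pts=C[mm][:, :2]; print(mm.sum())
```

```text
post top [ 0.6247 -0.2086  0.18  ]
pink top [ 0.6353 -0.2958  0.18  ]
pink foot [ 0.636 -0.295  0.   ]
grey top [ 0.713  -0.2477  0.21  ]
grey foot [ 0.7085 -0.2448  0.    ]
plateFR [0.6424 0.0934 0.03  ]
plateFL [0.4678 0.135  0.03  ]
plateBR [0.6977 0.2871 0.03  ]
slabR [ 0.6183 -0.0346  0.008 ]
slabL [0.4279 0.0149 0.008 ]
slabtop [0.7067 0.2865 0.008 ]
wnoseA [ 0.4776 -0.2815  0.004 ]
wnoseB [ 0.4423 -0.2826  0.004 ]
wtailA [ 0.4722 -0.3934  0.054 ]
wtailB [ 0.437 -0.391  0.054]
sockhole [0.6396 0.2082 0.064 ]
rackA [ 0.6403 -0.1668  0.05  ]
rackB [ 0.6614 -0.2282  0.05  ]
rackC [ 0.614  -0.2476  0.05  ]
rackD [ 0.5843 -0.1862  0.05  ]
side pink top [ 0.6382 -0.3046  0.18  ]
side pink foot [ 0.6417 -0.3009  0.    ]
side grey foot [ 0.719  -0.2525  0.    ]
side post top [ 0.6297 -0.2068  0.18  ]
post [[0.18, 0.179, 0.175], [0.178, 0.18, 0.18], [0.182, 0.183, 0.18]] [ 0.6242 -0.2086  0.1798]
pink [[0.169, 0.17, 0.172], [0.168, 0.166, 0.174], [0.172, 0.173, 0.172]] [ 0.6381 -0.3003  0.1665]
grey [[0.221, 0.219, 0.22], [0.22, 0.221, 0.216], [0.218, 0.22, 0.221]] [ 0.7111 -0.2446  0.2207]
block [[0.054, 0.047, 0.052], [0.055, 0.05, 0.053], [0.059, 0.053, 0.053]] [ 0.6107 -0.1972  0.0499]
plate [[0.025, 0.028, 0.026], [0.037, 0.033, 0.034], [0.028, 0.027, 0.032]] [0.5713 0.1529 0.0334]
slab [[0.007, 0.008, 0.011], [0.007, 0.007, 0.011], [0.007, 0.01, 0.016]] [0.5387 0.0456 0.0069]
2869
```

```bash
cat >> h.py <<'E'
from scipy.spatial.transform import Rotation as Rn
def toolpose():
    s=read_state(); return s["ee_pos"],Rn.from_quat(s["eef_rot"]),s
def Rdown(yaw): # x_tool at yaw deg, z down
    c,s=np.cos(np.radians(yaw)),np.sin(np.radians(yaw))
    return Rn.from_matrix(np.array([[c,s,0],[s,-c,0],[0,0,-1]]))
def plan(target,yaw,n=10,start=None):
    p,R,s=toolpose(); 
    if start is not None: p,R=start
    Rt=Rdown(yaw); tot=(R.inv()*Rt).as_rotvec()
    print("from",p.round(4),"yaw",np.degrees(np.arctan2(*R.as_matrix()[1::-1,0])).round(2),"total turn deg",np.degrees(tot).round(2))
    pts=[p+(np.array(target)-p)*k/n for k in range(n+1)]
    for k in range(n):
        Rk=R*Rn.from_rotvec(tot*k/n)
        d=Rk.inv().apply(pts[k+1]-pts[k]); t=np.degrees(tot/n)
        print("[%.2f,%.2f,%.2f,%.4f,%.4f,%.4f]"%(*t,*d))
def wpix(P,X): # project world to wrist fisheye
    T=np.linalg.inv(P["world_from_camera"]);X=np.atleast_2d(X);c=X@T[:3,:3].T+T[:3,3]
    K=P["camera_matrix"];th=np.arctan2(np.hypot(c[:,0],c[:,1]),c[:,2]);ph=np.arctan2(c[:,1],c[:,0])
    return np.c_[K[0,2]+K[0,0]*th*np.cos(ph),K[1,2]+K[1,1]*th*np.sin(ph)]
def wray(P,uv):
    K=P["camera_matrix"];T=P["world_from_camera"];uv=np.atleast_2d(np.asarray(uv,float))
    x=(uv[:,0]-K[0,2])/K[0,0];y=(uv[:,1]-K[1,2])/K[1,1];th=np.hypot(x,y);ph=np.arctan2(y,x)
    d=np.c_[np.sin(th)*np.cos(ph),np.sin(th)*np.sin(ph),np.cos(th)]
    return T[:3,3],d@T[:3,:3].T
def wplane(P,uv,z):
    o,d=wray(P,uv);s=(z-o[2])/d[:,2];return o+s[:,None]*d
E
python3 - <<'E'
from h import *
plan([.578,-.191,.26],-20,12)
E
```

```text
from [ 0.2506 -0.5722  0.239 ] yaw 23.65 total turn deg [-6.000e-02  3.000e-02  4.365e+01]
[-0.00,0.00,3.64,0.0377,-0.0182,-0.0017]
[-0.00,0.00,3.64,0.0365,-0.0205,-0.0017]
[-0.00,0.00,3.64,0.0351,-0.0228,-0.0017]
[-0.00,0.00,3.64,0.0336,-0.0250,-0.0017]
[-0.00,0.00,3.64,0.0320,-0.0271,-0.0017]
[-0.00,0.00,3.64,0.0302,-0.0290,-0.0017]
[-0.00,0.00,3.64,0.0283,-0.0309,-0.0017]
[-0.00,0.00,3.64,0.0263,-0.0326,-0.0017]
[-0.00,0.00,3.64,0.0241,-0.0342,-0.0017]
[-0.00,0.00,3.64,0.0219,-0.0357,-0.0017]
[-0.00,0.00,3.64,0.0196,-0.0370,-0.0017]
[-0.00,0.00,3.64,0.0172,-0.0382,-0.0018]
```

Request:
send_rows(
  steps=[
    [0, 0, 3.6, 0.037, -0.018, -0.002, -1],
    [0, 0, 3.6, 0.036, -0.02, -0.002, -1],
    [0, 0, 3.6, 0.035, -0.023, -0.002, -1],
    [0, 0, 3.6, 0.034, -0.025, -0.002, -1],
    [0, 0, 3.6, 0.032, -0.027, -0.002, -1],
    [0, 0, 3.6, 0.03, -0.029, -0.002, -1],
    [0, 0, 3.6, 0.028, -0.031, -0.002, -1],
    [0, 0, 3.6, 0.026, -0.033, -0.002, -1],
    [0, 0, 3.6, 0.024, -0.034, -0.002, -1],
    [0, 0, 3.6, 0.022, -0.036, -0.002, -1],
  ],
  force=20,
)

```text
time: 1.15
ee_pos: [0.5281, -0.2512, 0.2557]
eef_rot: [0.992, -0.127, -0.003, -0.001]
ft_force: [0.9, 0.4, -0.5]
width: 0.0871
```

Run:
```python
from h import *
plan([.578,-.191,.26],-20,8)
```

```text
from [ 0.5281 -0.2512  0.2557] yaw -14.54 total turn deg [-0.    0.38  5.46]
[-0.00,0.05,0.68,0.0041,-0.0088,-0.0006]
[-0.00,0.05,0.68,0.0040,-0.0089,-0.0006]
[-0.00,0.05,0.68,0.0039,-0.0089,-0.0006]
[-0.00,0.05,0.68,0.0038,-0.0090,-0.0006]
[-0.00,0.05,0.68,0.0037,-0.0090,-0.0005]
[-0.00,0.05,0.68,0.0036,-0.0091,-0.0005]
[-0.00,0.05,0.68,0.0035,-0.0091,-0.0005]
[-0.00,0.05,0.68,0.0034,-0.0092,-0.0005]
```

Tracks well.

Request:
send_rows(
  steps=[
    [0, 0, 1, 0.006, -0.012, -0.001, -1],
    [0, 0, 1, 0.006, -0.012, -0.001, -1],
    [0, 0, 1, 0.006, -0.013, -0.001, -1],
    [0, 0, 1, 0.005, -0.014, -0.001, -1],
    [0, 0, 1, 0.005, -0.014, 0, -1],
    [0, 0, 0.4, 0.003, -0.006, 0, -1],
    [0, 0, 0, 0, 0, 0, -1],
    [0, 0, 0, 0, 0, 0, -1],
    [0, 0, 0, 0, 0, 0, -1],
    [0, 0, 0, 0, 0, 0, -1],
  ],
)

```text
time: 2.15
ee_pos: [0.5824, -0.183, 0.2573]
eef_rot: [0.985, -0.171, -0.005, -0.002]
ft_force: [-0.1, -0.1, 0.4]
width: 0.0869
```

Run:
```python
from h import *
import pickle
P=camera_params("wrist");p,R,s=toolpose();print(p,R.as_quat())
im,d=camera("wrist");cv2.imwrite("pics/w1.png",im);cv2.imwrite("w1raw.png",im);np.save("w1.npy",d);pickle.dump(P,open("w1.pkl","wb"))
print(wpix(P,[[.625,-.208,.18],[.625,-.208,.05]]))
```

```text
[ 0.58241613 -0.18304357  0.25734532] [ 0.98526144 -0.1709653  -0.00522525 -0.00185879]
[[270.2660515  138.72751769]
 [266.32939969 121.8817152 ]]
```

View pics/w1.png

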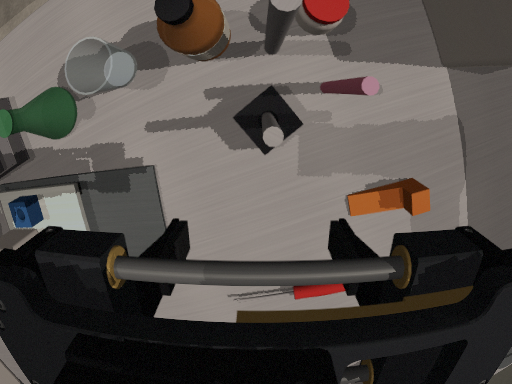

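Run:
```python
from h import *
import pickle
P=pickle.load(open("w1.pkl","rb"));im=cv2.imread("w1raw.png")
cv2.imwrite("pics/w1z.png",cv2.resize(im[80:165,220:320],None,fx=6,fy=6,interpolation=cv2.INTER_CUBIC))
for uv,z in [((272.5,138),.18),((234,121),.05),((270,87),.05),((302,122),.05),((268,154),.05)]: print(wplane(P,uv,z))
hsv=cv2.cvtColor(im,cv2.COLOR_BGR2HSV);H,S,V=cv2.split(hsv)
m=((V>105)&(S<60)).astype(np.uint8);sub=np.zeros_like(m);sub[122:150,258:290]=m[122:150,258:290]
k,l,s,c=cv2.connectedComponentsWithStats(sub);print(s,c)
print(V[126:150,260:286])
```

```text
[[ 0.62496707 -0.20977566  0.18      ]]
[[ 0.63901892 -0.17234882  0.05      ]]
[[ 0.66270361 -0.22586898  0.05      ]]
[[ 0.61106257 -0.24817062  0.05      ]]
[[ 0.58749655 -0.19696473  0.05      ]]
[[     0      0    512    384 196143]
 [   263    126     27     24    462]
 [   258    148      2      2      3]] [[255.45242502 191.62536517]
 [275.67965368 138.55411255]
 [258.33333333 148.66666667]]
[[ 14  15  48  52  54  53  55  51  53  52  62 109 126 103  87  88  86  78
   76  50  19  25  20  19  18  22]
 [ 18   6  47  52  53  53  55  59  82 111 151 150 152 153 153 151 149 139
   93  77  51  31  24  22  27  25]
 [ 29  27  48  53  55  56  87 114 151 150 148 149 149 150 151 153 153 151
  144 112  77  24  27  28  23  24]
 [ 25  27  47  52  53  69 132 151 152 151 151 150 150 150 149 150 151 155
  152 147 122  54  28  27  23  23]
 [ 27  27  44  55  68 117 148 148 149 151 152 150 151 150 149 149 150 151
  152 154 152 134  33  26  28  27]
 [ 25  25  43  61 120 152 151 150 147 147 148 150 151 151 151 149 149 149
  149 149 153 144  89  26  24  26]
 [ 25  23  43  96 151 152 152 152 149 148 1
[... 1219 characters left out ...]
48 146 148
  149 149 143 133 126 125 129 135]
 [ 28  24  26  24  22  45  92 126 149 149 148 149 147 147 148 147 148 147
  146 141 131 125 125 129 138 146]
 [ 24  25  25  26  25  24  27  69 126 151 150 148 149 147 148 148 147 142
  138 130 126 126 126 131 146 146]
 [ 25  27  28  24  28  22  26  27  67 109 116 116 114 122 125 142 136 130
  126 128 137 136 137 139 145 144]
 [ 27  23  28  26  24  28  26  25  25  28  43  43  46  66  93 130 127 138
  138 138 145 146 145 144 144 143]
 [ 31  26  24  26  24  29  24  26  25  23  25  26  33  99 128 136 139 146
  145 146 143 145 144 144 145 146]
 [ 56  29  23  27  27  24  28  25  26  22  27  53 120 134 144 143 144 144
  143 143 143 145 146 145 146 146]]
```

View pics/w1z.png

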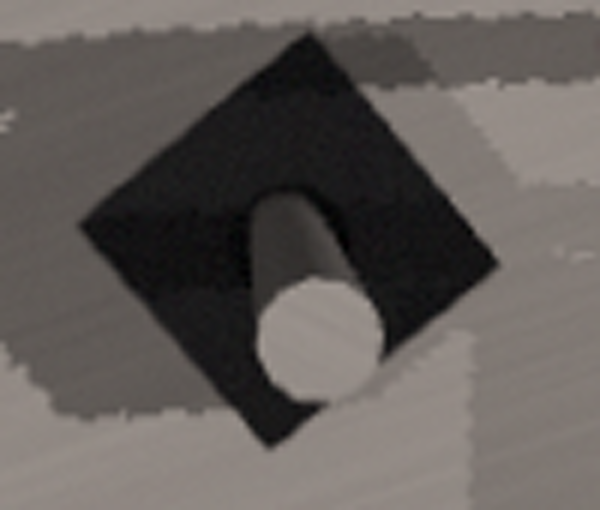

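Run:
```python
from h import *
import pickle
P=pickle.load(open("w1.pkl","rb"))
t=wplane(P,(272.9,136.3),.18)[0];print(t)
plan([t[0],t[1],.257],-20,1)
```

```text
[ 0.62609777 -0.21048729  0.18      ]
from [ 0.5824 -0.1831  0.2574] yaw -19.7 total turn deg [-0.1   0.62  0.3 ]
[-0.10,0.62,0.30,0.0503,0.0110,-0.0002]
```

Request:
send_rows(
  steps=[
    [0, 0.3, 0.1, 0.017, 0.004, 0, -1],
    [0, 0.3, 0.1, 0.017, 0.004, 0, -1],
    [0, 0, 0.1, 0.016, 0.003, 0, -1],
    [0, 0, 0, 0, 0, 0.01, -1],
    [0, 0, 0, 0, 0, 0.02, -1],
    [0, 0, 0, 0, 0, 0.02, -1],
    [0, 0, 0, 0, 0, 0.02, -1],
    [0, 0, 0, 0, 0, 0.02, -1],
    [0, 0, 0, 0, 0, 0.01, -1],
    [0, 0, 0, 0, 0, 0, -1],
  ],
)

```text
time: 3.2
ee_pos: [0.6222, -0.2128, 0.1514]
eef_rot: [0.985, -0.175, -0.001, -0.001]
ft_force: [0.2, 0.4, -0.2]
width: 0.0872
```

Run:
```python
from h import *
im,d=camera("wrist");cv2.imwrite("pics/w2.png",im)
plan([.6261,-.2105,.155],-20,1)
```

```text
from [ 0.6226 -0.2129  0.1522] yaw -20.19 total turn deg [-0.05  0.03 -0.19]
[-0.05,0.03,-0.19,0.0024,-0.0035,-0.0027]
```

View pics/w2.png

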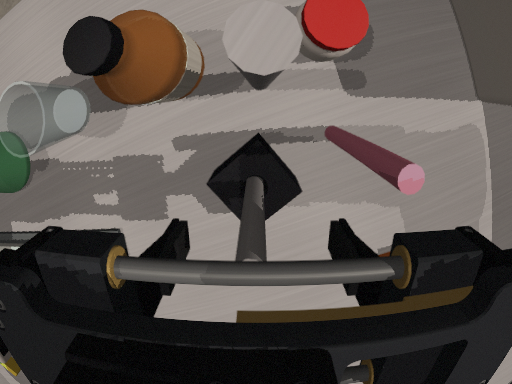

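Request:
send_rows(
  steps=[
    [0, 0, 0, 0.002, -0.003, -0.003, -1],
    [0, 0, 0, 0, 0, 0, -1],
    [0, 0, 0, 0, 0, 0, 1],
    [0, 0, 0, 0, 0, 0, 1],
    [0, 0, 0, 0, 0, 0, 1],
    [0, 0, 0, 0, 0, 0, 1],
    [0, 0, 0, 0, 0, 0, 1],
    [0, 0, 0, 0, 0, 0, 1],
    [0, 0, 0, 0, 0, 0, 1],
    [0, 0, 0, 0, 0, 0, 1],
  ],
  force=30,
)

```text
time: 4.25
ee_pos: [0.6275, -0.211, 0.1599]
eef_rot: [0.985, -0.175, 0.003, -0.0]
ft_force: [0.7, 0.3, -0.3]
width: 0.0307
```

Run:
```python
from h import *
print(read_state()["ft_force"],read_state()["torque"],read_state()["width"])
plan([.6261,-.2105,.155],-20,1)
```

```text
[ 0.70432285  0.34425353 -0.3353681 ] [0.07192271 0.02378099 0.04601096] 0.030664587440455405
from [ 0.6275 -0.211   0.1599] yaw -20.2 total turn deg [-0.07 -0.32 -0.2 ]
[-0.07,-0.32,-0.20,-0.0015,0.0000,0.0049]
```

Request:
send_rows(
  steps=[
    [0, -0.3, 0, -0.001, 0, 0.004, 1],
    [0, 0, 0, 0, 0, 0, 1],
    [0, 0, 0, 0, 0, 0, 1],
    [0, 0, 0, 0, 0, 0, 1],
    [0, 0, 0, 0, 0, 0, 1],
    [0, 0, 0, 0, 0, 0, 1],
    [0, 0, 0, 0, 0, -0.005, 1],
    [0, 0, 0, 0, 0, -0.01, 1],
    [0, 0, 0, 0, 0, -0.01, 1],
    [0, 0, 0, 0, 0, -0.01, 1],
  ],
  force=30,
)

```text
time: 5.25
ee_pos: [0.6254, -0.2103, 0.1912]
eef_rot: [0.985, -0.175, -0.002, -0.001]
ft_force: [0.3, -0.3, -2.4]
width: 0.0154
```

Run:
```python
from h import *
print(read_state()["ft_force"],read_state()["torque"],read_state()["width"])
im,d=camera("wrist");cv2.imwrite("pics/w3.png",im)
im,d=camera("side");cv2.imwrite("pics/s3.png",im[115:345,175:375])
plan([.6261,-.2105,.27],-20,1)
```

```text
[ 0.2867644  -0.26704565 -2.41764689] [ 0.04898562 -0.00774834 -0.0058125 ] 0.015387057589264789
from [ 0.6264 -0.2106  0.1926] yaw -20.19 total turn deg [-0.07  0.03 -0.19]
[-0.07,0.03,-0.19,-0.0003,-0.0001,-0.0774]
```

View pics/w3.png

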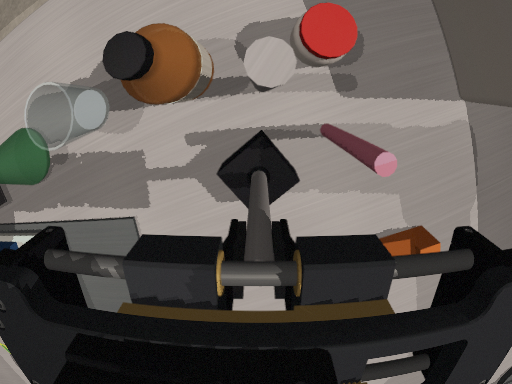

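View pics/s3.png

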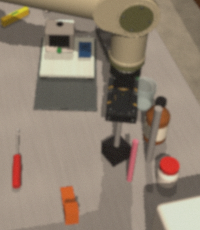

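Request:
send_rows(
  steps=[
    [0, 0, 0, 0, 0, -0.015, 1],
    [0, 0, 0, 0, 0, -0.02, 1],
    [0, 0, 0, -0.004, -0.01, -0.015, 1],
    [0, 0, 0, -0.009, -0.022, -0.005, 1],
    [0, 0, 0, -0.015, -0.036, 0, 1],
    [0, 0, 0, -0.015, -0.036, 0, 1],
    [0, 0, 0, -0.015, -0.036, 0, 1],
    [0, 0, 0, -0.015, -0.036, 0, 1],
    [0, 0, 0, -0.015, -0.036, 0, 1],
    [0, 0, 0, -0.015, -0.036, 0, 1],
  ],
)

```text
time: 6.35
ee_pos: [0.6149, 0.0653, 0.2581]
eef_rot: [0.984, -0.18, 0.002, 0.0]
ft_force: [0.8, 0.2, -1.8]
width: 0.0151
```

Run:
```python
from h import *
plan([.609,.162,.245],-20,5)
```

```text
from [0.6149 0.0653 0.2581] yaw -20.72 total turn deg [-0.05 -0.28 -0.72]
[-0.01,-0.06,-0.14,-0.0080,-0.0177,0.0026]
[-0.01,-0.06,-0.14,-0.0079,-0.0177,0.0026]
[-0.01,-0.06,-0.14,-0.0079,-0.0177,0.0026]
[-0.01,-0.06,-0.14,-0.0078,-0.0177,0.0026]
[-0.01,-0.06,-0.14,-0.0078,-0.0177,0.0026]
```

Request:
send_rows(
  steps=[
    [0, 0, -0.2, -0.011, -0.025, 0.003, 1],
    [0, -0.1, -0.2, -0.01, -0.022, 0.003, 1],
    [0, -0.1, -0.2, -0.007, -0.016, 0.003, 1],
    [0, -0.1, 0, -0.005, -0.01, 0.002, 1],
    [0, 0, 0, -0.002, -0.004, 0, 1],
    [0, 0, 0, 0, 0, 0, 1],
    [0, 0, 0, 0, 0, 0, 1],
    [0, 0, 0, 0, 0, 0, 1],
    [0, 0, 0, 0, 0, 0, 1],
    [0, 0, 0, 0, 0, 0, 1],
  ],
)

```text
time: 7.35
ee_pos: [0.6068, 0.1594, 0.2511]
eef_rot: [0.985, -0.172, 0.001, -0.001]
ft_force: [0.2, 0.1, -2.5]
width: 0.0151
```

Run:
```python
from h import *
import pickle
P=camera_params("wrist");p,R,s=toolpose();print(p,R.as_matrix())
im,d=camera("wrist");cv2.imwrite("pics/w4.png",im);cv2.imwrite("w4raw.png",im);pickle.dump((P,p,R.as_quat()),open("w4.pkl","wb"))
cv2.imwrite("pics/w4z.png",cv2.resize(im[120:240,170:320],None,fx=5,fy=5,interpolation=cv2.INTER_CUBIC))
print(wpix(P,[[.6392,.2058,.064],p+[0,0,-.145]]))
```

```text
[0.60684756 0.159425   0.25108413] [[ 0.94090942 -0.33864737  0.00272491]
 [-0.33865393 -0.94090775  0.00247343]
 [ 0.00172627 -0.00325008 -0.99999323]]
[[211.3909048  155.29199092]
 [258.63324695 177.42744735]]
```

View pics/w4.png

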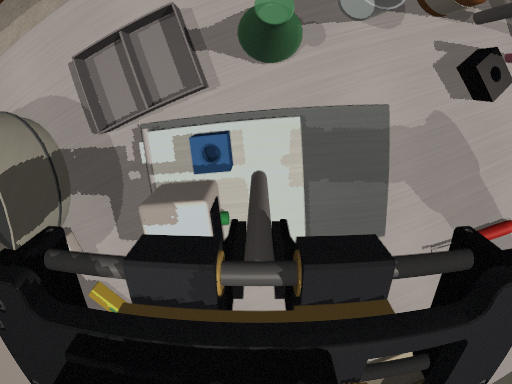

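View pics/w4z.png

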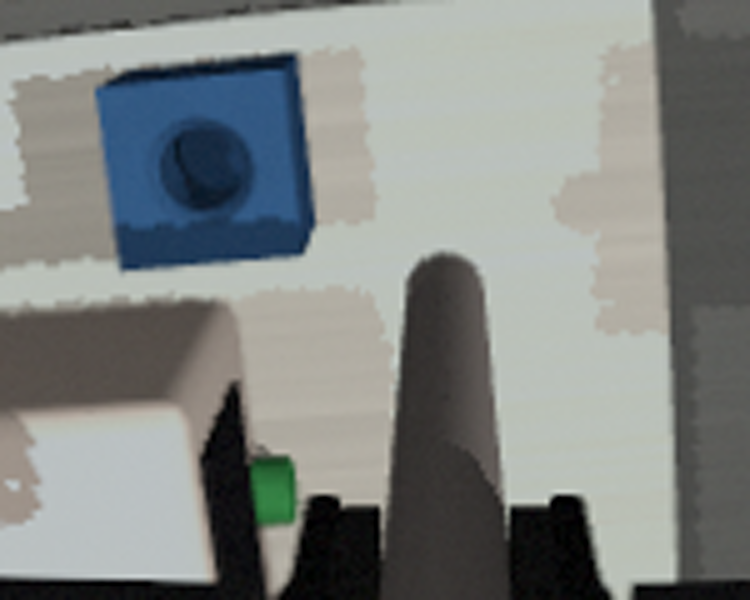

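Run:
```python
from h import *
import pickle
P,p,q=pickle.load(open("w4.pkl","rb"))
t=wplane(P,(211.1,153.1),.064)[0];f=wplane(P,(259,178),p[2]-.145)[0];print(t,f,p)
plan([t[0]-(f[0]-p[0])*0,t[1],.235],-20,1)
im=cv2.imread("w4raw.png")
# plate front edge & slab points for stand pose: plate front top edge line zoom pts
a=wplane(P,(170+655/5,120+2/5),.03)[0];b=wplane(P,(170+678/5,120+590/5),.03)[0];print("front edge pts",a,b,"yaw of x",np.degrees(np.arctan2(*(a-b)[[1,0]]))+90)
```

```text
[0.64171086 0.20515966 0.064     ] [0.60615222 0.15927821 0.10608413] [0.60684756 0.159425   0.25108413]
from [0.6069 0.1594 0.2511] yaw -19.8 total turn deg [-0.18 -0.1   0.2 ]
[-0.18,-0.10,0.20,0.0172,-0.0548,0.0163]
front edge pts [0.63840723 0.09269763 0.03      ] [0.48254064 0.13479539 0.03      ] yaw of x 74.88570326446586
```

Request:
send_rows(
  steps=[
    [0, 0, 0, 0.003, -0.009, 0, 1],
    [-0.1, 0, 0.1, 0.005, -0.015, 0, 1],
    [0, 0, 0.1, 0.005, -0.015, 0.003, 1],
    [0, 0, 0, 0.003, -0.01, 0.007, 1],
    [0, 0, 0, 0.001, -0.004, 0.007, 1],
    [0, 0, 0, 0, 0, 0.006, 1],
    [0, 0, 0, 0, 0, 0.003, 1],
    [0, 0, 0, 0, 0, 0, 1],
    [0, 0, 0, 0, 0, 0, 1],
    [0, 0, 0, 0, 0, 0, 1],
  ],
)

```text
time: 8.4
ee_pos: [0.643, 0.2043, 0.2226]
eef_rot: [0.985, -0.175, 0.001, 0.0]
ft_force: [0.4, -0.5, -1.4]
width: 0.0151
```

Run:
```python
from h import *
import pickle
P=camera_params("wrist");p,R,s=toolpose();print(p,R.as_matrix())
im,d=camera("wrist");cv2.imwrite("w5raw.png",im);pickle.dump((P,p,R.as_quat()),open("w5.pkl","wb"))
cv2.imwrite("pics/w5z.png",cv2.resize(im[120:240,185:335],None,fx=5,fy=5,interpolation=cv2.INTER_CUBIC))
im,d=camera("side");cv2.imwrite("pics/s5.png",cv2.resize(im[80:210,190:310],None,fx=5,fy=4.6,interpolation=cv2.INTER_CUBIC))
print(wpix(P,[[.6417,.2052,.064],p+[0,0,-.146]])-[185,120])
plan([.6413,.2053,.224],-20,1)
```

```text
[0.64303442 0.204278   0.22264502] [[ 9.38775648e-01 -3.44526147e-01  1.42004392e-03]
 [-3.44525831e-01 -9.38776721e-01 -4.69052201e-04]
 [ 1.49470492e-03 -4.89070277e-05 -9.99998882e-01]]
[[72.78347708 55.37786867]
 [73.13835576 57.14757631]]
from [0.6431 0.2044 0.2228] yaw -20.15 total turn deg [-0.02 -0.1  -0.15]
[-0.02,-0.10,-0.15,-0.0020,-0.0002,-0.0012]
```

View pics/w5z.png

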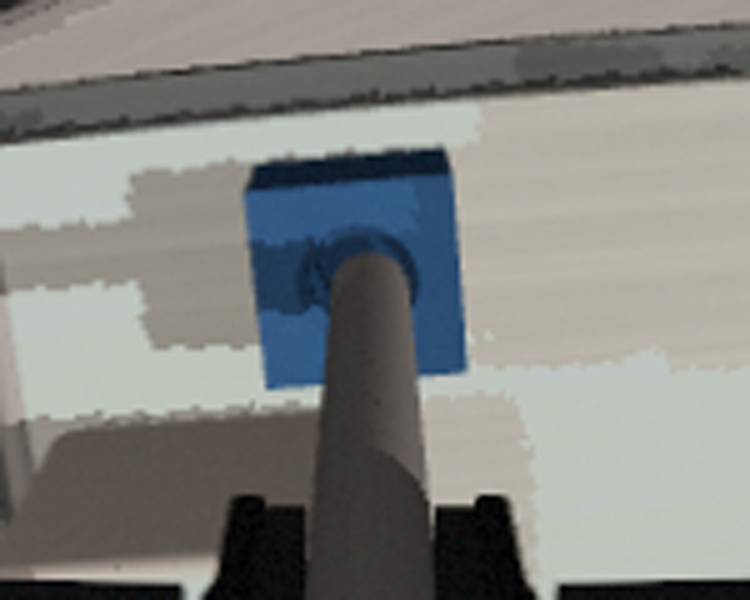

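View pics/s5.png

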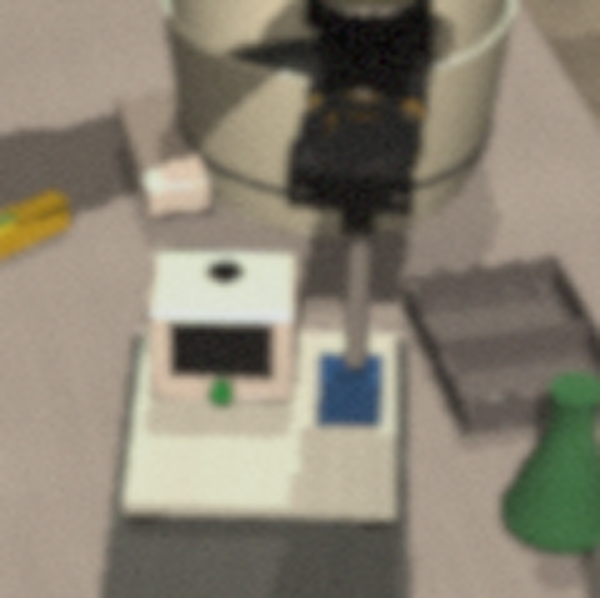

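Run:
```python
from h import *
import pickle
P,p,q=pickle.load(open("w5.pkl","rb"));R=Rn.from_quat(q)
h=wplane(P,(256.6,176.8),.064)[0];f=wplane(P,(259.2,177.8),p[2]-.146)[0];print(h,f,p)
d=R.inv().apply(h-f);print("tool shift",d)
```

```text
[0.64066064 0.20692373 0.064     ] [0.64201224 0.20349831 0.07664502] [0.64303442 0.204278   0.22264502]
tool shift [-0.0024679  -0.00274943  0.01264148]
```

Request:
send_rows(
  steps=[
    [0, 0, 0, -0.0012, -0.0014, 0, 1],
    [0, 0, 0, -0.001, -0.0013, 0, 1],
    [0, 0, 0, 0, 0, 0.003, 1],
    [0, 0, 0, 0, 0, 0.003, 1],
    [0, 0, 0, 0, 0, 0.003, 1],
    [0, 0, 0, 0, 0, 0.003, 1],
    [0, 0, 0, 0, 0, 0.003, 1],
    [0, 0, 0, 0, 0, 0.003, 1],
    [0, 0, 0, 0, 0, 0.003, 1],
    [0, 0, 0, 0, 0, 0, 1],
  ],
)

```text
time: 9.5
ee_pos: [0.6419, 0.2078, 0.2]
eef_rot: [0.985, -0.175, 0.001, 0.0]
ft_force: [0.4, -1.1, -2.8]
width: 0.0151
```

Run:
```python
from h import *
import pickle
P=camera_params("wrist");p,R,s=toolpose();print(p,s["ft_force"],s["torque"])
im,d=camera("wrist");cv2.imwrite("w6raw.png",im);pickle.dump((P,p,R.as_quat()),open("w6.pkl","wb"))
cv2.imwrite("pics/w6z.png",cv2.resize(im[120:240,185:335],None,fx=5,fy=5,interpolation=cv2.INTER_CUBIC))
plan([.641,.2065,.18],-20,1)
```

```text
[0.64191341 0.2078006  0.19998409] [ 0.39316176 -1.11850812 -2.80916619] [0.07590767 0.04118326 0.02567949]
from [0.642  0.2079 0.2003] yaw -20.16 total turn deg [-0.03 -0.12 -0.16]
[-0.03,-0.12,-0.16,-0.0005,0.0016,0.0203]
```

View pics/w6z.png

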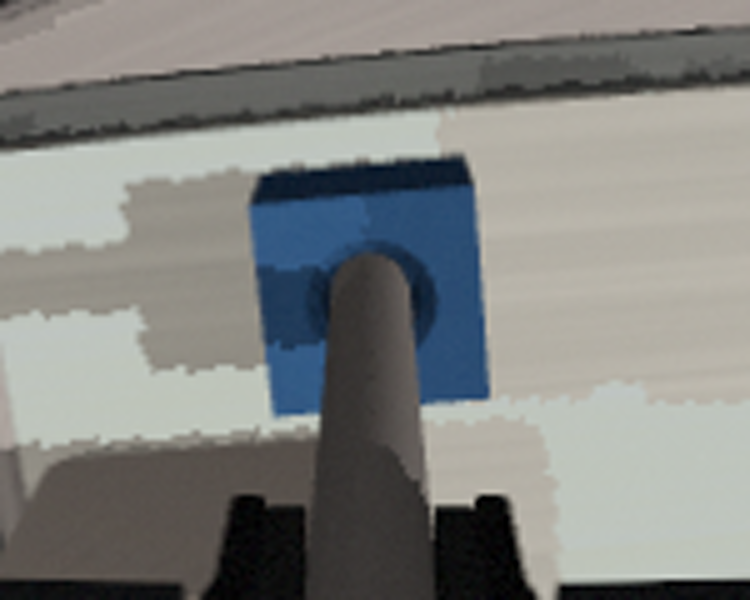

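Run:
```python
from h import *
import pickle
P,p,q=pickle.load(open("w6.pkl","rb"));R=Rn.from_quat(q)
h=wplane(P,(185+371.3/5,120+301/5),.064)[0]
print(h)
xt=R.as_matrix()[:,0]
for zz in (.044,.054,.064,.07):
    c=np.array([h[0],h[1],zz])
    print(zz,(wpix(P,[c,c+.008*xt,[p[0],p[1],zz],np.r_[p[:2],zz]+.008*xt])-[185,120])*5)
print((wpix(P,[np.r_[h[:2],.064]+.013*xt,np.r_[h[:2],.061]+.010*xt])-[185,120])*5)
```

```text
[0.6412511  0.20688003 0.064     ]
0.044 [[371.19351198 274.61675709]
 [371.23094342 237.73600342]
 [366.00702425 273.21747349]
 [366.00895991 236.31883571]]
0.054 [[371.24516406 287.38983537]
 [371.28465947 249.41184316]
 [365.89436165 285.94944378]
 [365.8953117  247.95183876]]
0.064 [[371.3        301.        ]
 [371.34176669 261.86371594]
 [365.7744288  299.51626857]
 [365.77422246 260.35841931]]
0.07 [[371.33455004 309.6018102 ]
 [371.37779104 269.73940267]
 [365.69868973 308.09093967]
 [365.69769463 268.20567337]]
[[371.36731922 237.12169333]
 [371.33436095 248.26159307]]
```

Request:
send_rows(
  steps=[
    [0, 0, 0, 0, 0, 0.003, 1],
    [0, 0, 0, 0, 0, 0.003, 1],
    [0, 0, 0, 0, 0, 0.003, 1],
    [0, 0, 0, 0, 0, 0.003, 1],
    [0, 0, 0, 0, 0, 0.002, 1],
    [0, 0, 0, 0, 0, 0.002, 1],
    [0, 0, 0, 0, 0, 0.002, 1],
    [0, 0, 0, 0, 0, 0.001, 1],
    [0, 0, 0, 0, 0, 0, 1],
    [0, 0, 0, 0, 0, 0, 1],
  ],
)

```text
time: 10.55
ee_pos: [0.6422, 0.2079, 0.1799]
eef_rot: [0.985, -0.175, 0.001, -0.0]
ft_force: [-0.0, 0.2, -2.1]
width: 0.0151
```

Run:
```python
from h import *
p,R,s=toolpose();print(p,s["ft_force"],s["torque"])
```

```text
[0.64220772 0.20789566 0.1798922 ] [-0.04045673  0.16543804 -2.11875324] [ 0.02695079  0.06072253 -0.00338032]
```

Request:
send_rows(
  steps=[
    [0, 0, 0, 0, 0, 0.0015, 1],
    [0, 0, 0, 0, 0, 0.0015, 1],
    [0, 0, 0, 0, 0, 0.0015, 1],
    [0, 0, 0, 0, 0, 0.001, 1],
    [0, 0, 0, 0, 0, 0.001, 1],
    [0, 0, 0, 0, 0, 0, 1],
    [0, 0, 0, 0, 0, 0, 1],
    [0, 0, 0, 0, 0, 0, 1],
    [0, 0, 0, 0, 0, 0, 1],
    [0, 0, 0, 0, 0, 0, 1],
  ],
)

```text
time: 11.55
ee_pos: [0.6433, 0.2081, 0.1793]
eef_rot: [0.984, -0.175, 0.004, -0.001]
ft_force: [-1.7, -0.8, 0.8]
width: 0.0155
```

Run:
```python
from h import *
p,R,s=toolpose();print(p,s["ft_force"],s["torque"])
```

```text
[0.6433488  0.20811308 0.17933626] [-1.68167514 -0.81282341  0.79536528] [-0.12580839  0.53276583 -0.00712138]
```

Request:
send_rows(
  steps=[
    [0, 0, 0, 0, 0, 0, -1],
    [0, 0, 0, 0, 0, 0, -1],
    [0, 0, 0, 0, 0, 0, -1],
    [0, 0, 0, 0, 0, 0, -1],
    [0, 0, 0, 0, 0, 0, -1],
    [0, 0, 0, 0, 0, -0.005, -1],
    [0, 0, 0, 0, 0, -0.015, -1],
    [0, 0, 0, 0, 0, -0.025, -1],
    [0, 0, 0, 0, 0, -0.025, -1],
    [0, 0, 0, 0, 0, -0.02, -1],
  ],
)

```text
time: 12.55
ee_pos: [0.6421, 0.2079, 0.273]
eef_rot: [0.985, -0.175, 0.003, -0.001]
ft_force: [0.1, 0.8, 0.2]
width: 0.0841
```

Run:
```python
from h import *
import pickle
P=camera_params("wrist");p,R,s=toolpose();print(p,s["ft_force"],s["width"])
im,d=camera("wrist");cv2.imwrite("w7raw.png",im);cv2.imwrite("pics/w7.png",im);pickle.dump((P,p,R.as_quat()),open("w7.pkl","wb"))
im,d=camera("side");cv2.imwrite("pics/s7.png",cv2.resize(im[80:210,190:310],None,fx=5,fy=4.6,interpolation=cv2.INTER_CUBIC))
```

```text
[0.64211646 0.20790028 0.27304576] [0.07524026 0.7636676  0.20815837] 0.0840919854656383
```

View pics/w7.png

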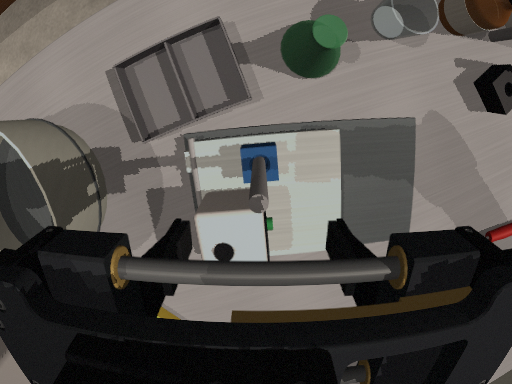

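View pics/s7.png

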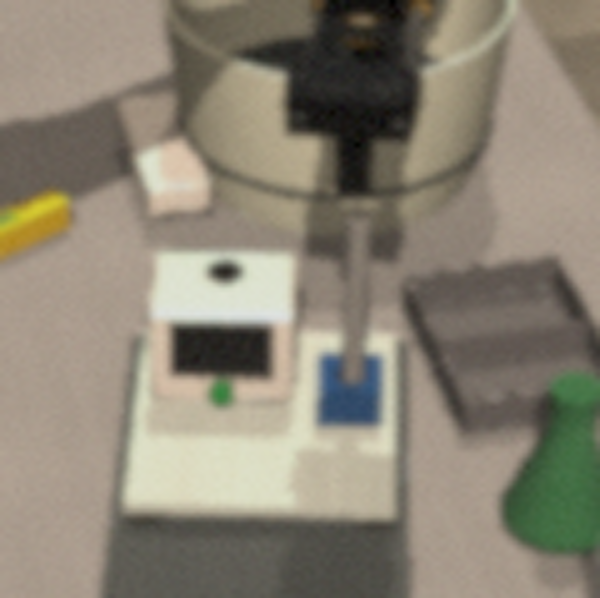

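Run:
```python
from h import *
import pickle
P,p,q=pickle.load(open("w7.pkl","rb"))
for z in (.204,.209,.214): print(z,proj("side",[.641,.207,z]),(proj("side",[.641,.207,z])-[190,80])*[5,4.6],wpix(P,[.641,.207,z]))
im=cv2.imread("w7raw.png");cv2.imwrite("pics/w7z.png",cv2.resize(im[130:220,220:310],None,fx=6,fy=6,interpolation=cv2.INTER_CUBIC))
```

```text
0.204 [[260.58022965 127.44489261]] [[352.90114827 218.24650601]] [[259.70912125 205.09341663]]
0.209 [[260.62613702 126.18003011]] [[353.1306851  212.42813851]] [[259.71006277 207.42137216]]
0.214 [[260.67225024 124.90949592]] [[353.36125119 206.58368123]] [[259.7109934  209.84743879]]
```

View pics/w7z.png

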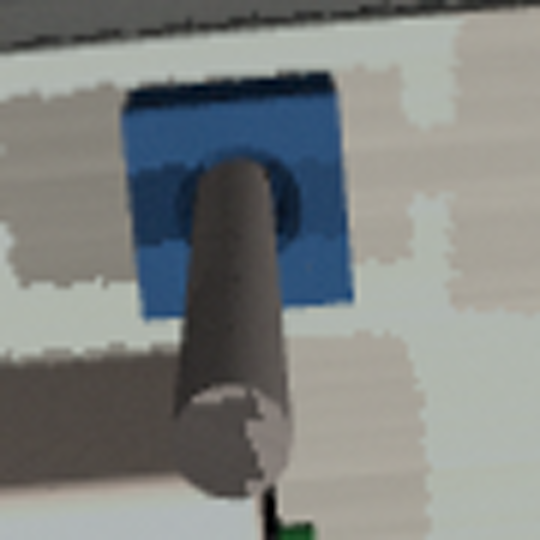

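Run:
```python
from h import *
plan([.453,-.417,.21],87,18)
```

```text
from [0.6431 0.2085 0.2754] yaw -20.19 total turn deg [   0.27   -0.68 -107.18]
[0.02,-0.04,-5.95,0.0020,0.0363,0.0034]
[0.02,-0.04,-5.95,-0.0017,0.0363,0.0034]
[0.02,-0.04,-5.95,-0.0055,0.0359,0.0034]
[0.02,-0.04,-5.95,-0.0092,0.0352,0.0034]
[0.02,-0.04,-5.95,-0.0128,0.0340,0.0034]
[0.02,-0.04,-5.95,-0.0162,0.0325,0.0034]
[0.02,-0.04,-5.95,-0.0195,0.0307,0.0034]
[0.02,-0.04,-5.95,-0.0226,0.0285,0.0034]
[0.02,-0.04,-5.95,-0.0254,0.0260,0.0034]
[0.02,-0.04,-5.95,-0.0280,0.0232,0.0034]
[0.02,-0.04,-5.95,-0.0302,0.0202,0.0035]
[0.02,-0.04,-5.95,-0.0322,0.0169,0.0035]
[0.02,-0.04,-5.95,-0.0337,0.0135,0.0035]
[0.02,-0.04,-5.95,-0.0349,0.0099,0.0035]
[0.02,-0.04,-5.95,-0.0358,0.0062,0.0035]
[0.02,-0.04,-5.95,-0.0362,0.0025,0.0036]
[0.02,-0.04,-5.95,-0.0363,-0.0013,0.0036]
[0.02,-0.04,-5.95,-0.0360,-0.0050,0.0036]
```

Request:
send_rows(
  steps=[
    [0, 0, -4, 0.001, 0.018, 0, -1],
    [0, 0, -6, -0.001, 0.036, 0, -1],
    [0, 0, -6, -0.004, 0.036, 0, -1],
    [0, 0, -6, -0.008, 0.035, 0.002, -1],
    [0, 0, -6, -0.012, 0.034, 0.004, -1],
    [0, 0, -6, -0.016, 0.033, 0.004, -1],
    [0, 0, -6, -0.019, 0.031, 0.004, -1],
    [0, 0, -6, -0.022, 0.029, 0.004, -1],
    [0, 0, -6, -0.025, 0.026, 0.004, -1],
    [0, 0, -6, -0.028, 0.023, 0.004, -1],
  ],
)

```text
time: 13.65
ee_pos: [0.5415, -0.1257, 0.2499]
eef_rot: [0.938, 0.347, 0.008, 0.0]
ft_force: [0.7, -0.2, 0.5]
width: 0.0872
```

Run:
```python
from h import *
plan([.453,-.417,.21],87,9)
```

```text
from [ 0.5415 -0.1257  0.2499] yaw 40.67 total turn deg [  0.66  -0.67 -46.33]
[0.07,-0.07,-5.15,-0.0286,0.0181,0.0041]
[0.07,-0.07,-5.15,-0.0301,0.0155,0.0041]
[0.07,-0.07,-5.15,-0.0314,0.0127,0.0042]
[0.07,-0.07,-5.15,-0.0324,0.0099,0.0042]
[0.07,-0.07,-5.15,-0.0331,0.0069,0.0042]
[0.07,-0.07,-5.15,-0.0336,0.0039,0.0042]
[0.07,-0.07,-5.15,-0.0338,0.0009,0.0043]
[0.07,-0.07,-5.15,-0.0338,-0.0021,0.0043]
[0.07,-0.07,-5.15,-0.0334,-0.0051,0.0044]
```

Request:
send_rows(
  steps=[
    [0.1, -0.1, -5.5, -0.031, 0.019, 0.004, -1],
    [0.1, -0.1, -5.5, -0.032, 0.016, 0.004, -1],
    [0.1, -0.1, -5.5, -0.034, 0.013, 0.004, -1],
    [0.1, -0.1, -5.5, -0.035, 0.01, 0.004, -1],
    [0.1, -0.1, -5.5, -0.036, 0.006, 0.004, -1],
    [0.1, -0.1, -5.5, -0.036, 0.003, 0.004, -1],
    [0, 0, -5.5, -0.036, 0, 0.004, -1],
    [0, 0, -5, -0.03, -0.003, 0.004, -1],
    [0, 0, -2, -0.015, -0.002, 0.002, -1],
    [0, 0, 0, 0, 0, 0, -1],
  ],
)

```text
time: 14.65
ee_pos: [0.4495, -0.4296, 0.2159]
eef_rot: [0.72, 0.694, -0.0, 0.001]
ft_force: [-0.3, -0.1, -1.1]
width: 0.0871
```

Run:
```python
from h import *
import pickle
P=camera_params("wrist");p,R,s=toolpose();print(p,s["joint_vel"].round(2))
im,d=camera("wrist");cv2.imwrite("w8raw.png",im);cv2.imwrite("pics/w8.png",im);pickle.dump((P,p,R.as_quat()),open("w8.pkl","wb"))
plan([.453,-.417,.21],87,1)
```

```text
[ 0.44953122 -0.42961513  0.21586989] [ 0.   -0.01 -0.02  0.01 -0.01  0.01 -0.02]
from [ 0.4502 -0.4284  0.2161] yaw 87.89 total turn deg [0.06 0.06 0.89]
[0.06,0.06,0.89,0.0115,0.0024,0.0061]
```

View pics/w8.png

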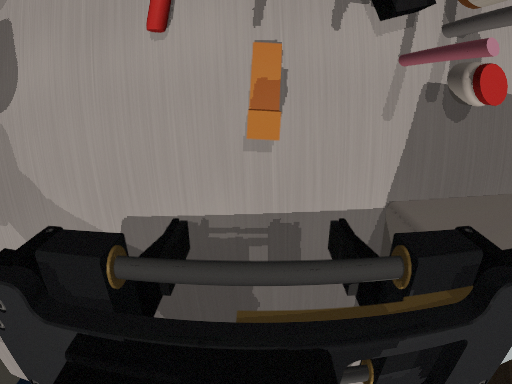

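Run:
```python
from h import *
im=cv2.imread("w8raw.png");cv2.imwrite("pics/w8z.png",cv2.resize(im[30:150,220:310],None,fx=5,fy=5,interpolation=cv2.INTER_CUBIC))
```

```text
(no output)
```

View pics/w8z.png

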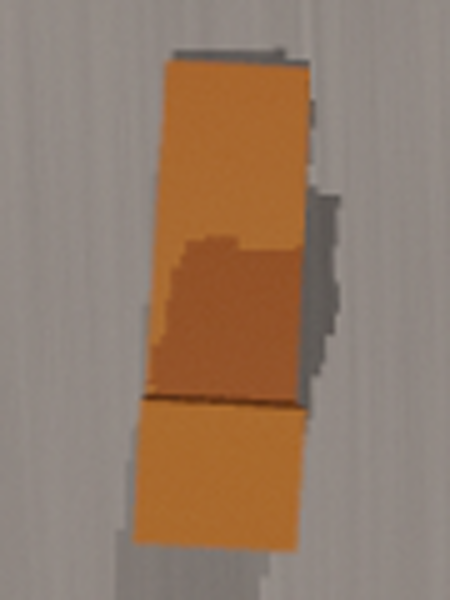

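Run:
```python
from h import *
import pickle
P,p,q=pickle.load(open("w8.pkl","rb"))
z=lambda u,v:(220+u/5,30+v/5)
B=wplane(P,[z(143,401),z(306,409),z(297,550),z(134,541)],.054);N=wplane(P,[z(166,61),z(309,66)],.004)
print(B,N);c=B.mean(0);n=N.mean(0);print(c,n,np.linalg.norm((n-c)[:2]))
yaw=np.degrees(np.arctan2(*(n-c)[[1,0]]));print("yaw",yaw, np.degrees(np.arctan2(*(B[0]-B[3])[[1,0]])),np.degrees(np.arctan2(*(B[1]-B[2])[[1,0]])), np.degrees(np.arctan2(*(B[0]-B[1])[[1,0]]))-90,np.degrees(np.arctan2(*(N[0]-N[1])[[1,0]]))-90)
plan([c[0],c[1],.035],yaw,1)
```

```text
[[ 0.44145397 -0.36249588  0.054     ]
 [ 0.47488696 -0.36526406  0.054     ]
 [ 0.47230017 -0.39480288  0.054     ]
 [ 0.43834738 -0.39170045  0.054     ]] [[ 0.44838697 -0.2826467   0.004     ]
 [ 0.48203443 -0.28477862  0.004     ]]
[ 0.45674712 -0.37856582  0.054     ] [ 0.4652107  -0.28371266  0.004     ] 0.09523000348724743
yaw 84.9011009149216 83.9280787632228 84.99522844750506 85.26683000495944 86.37455037626884
from [ 0.4502 -0.4284  0.2161] yaw 87.89 total turn deg [0.06 0.06 2.99]
[0.06,0.06,2.99,0.0502,0.0045,0.1811]
```

Request:
send_rows(
  steps=[
    [0, 0, 0.8, 0.013, 0.001, 0.01, -1],
    [0, 0, 0.8, 0.013, 0.001, 0.02, -1],
    [0, 0, 0.8, 0.013, 0.001, 0.025, -1],
    [0, 0, 0.6, 0.009, 0.001, 0.03, -1],
    [0, 0, 0, 0.002, 0, 0.03, -1],
    [0, 0, 0, 0, 0, 0.025, -1],
    [0, 0, 0, 0, 0, 0.018, -1],
    [0, 0, 0, 0, 0, 0.01, -1],
    [0, 0, 0, 0, 0, 0, -1],
    [0, 0, 0, 0, 0, 0, -1],
  ],
)

```text
time: 15.7
ee_pos: [0.4673, -0.3623, 0.0492]
eef_rot: [0.737, 0.676, 0.003, 0.004]
ft_force: [-0.5, -0.7, 0.2]
width: 0.0871
```

Run:
```python
from h import *
plan([.4567,-.3786,.032],85,1)
```

```text
from [ 0.4673 -0.3623  0.0492] yaw 85.01 total turn deg [0.59 0.02 0.01]
[0.59,0.02,0.01,-0.0171,-0.0093,0.0171]
```

Request:
send_rows(
  steps=[
    [0.3, 0, 0, -0.007, -0.004, 0, -1],
    [0.3, 0, 0, -0.007, -0.004, 0.003, -1],
    [0, 0, 0, -0.003, -0.001, 0.007, -1],
    [0, 0, 0, 0, 0, 0.005, -1],
    [0, 0, 0, 0, 0, 0.002, -1],
    [0, 0, 0, 0, 0, 0, -1],
    [0, 0, 0, 0, 0, 0, -1],
    [0, 0, 0, 0, 0, 0, -1],
    [0, 0, 0, 0, 0, 0, -1],
    [0, 0, 0, 0, 0, 0, -1],
  ],
)

```text
time: 16.7
ee_pos: [0.4574, -0.3813, 0.0341]
eef_rot: [0.738, 0.675, -0.0, 0.002]
ft_force: [1.1, 0.2, 0.8]
width: 0.0872
```

Run:
```python
from h import *
plan([.4567,-.3786,.032],85,1)
```

```text
from [ 0.4574 -0.3813  0.0341] yaw 84.92 total turn deg [ 0.17  0.19 -0.08]
[0.17,0.19,-0.08,0.0026,-0.0010,0.0021]
```

Close with 45 N (0.8 s or so).

Request:
send_rows(
  steps=[
    [0.1, 0.1, 0, 0.002, -0.001, 0.002, 1],
    [0, 0, 0, 0, 0, 0, 1],
    [0, 0, 0, 0, 0, 0, 1],
    [0, 0, 0, 0, 0, 0, 1],
    [0, 0, 0, 0, 0, 0, 1],
    [0, 0, 0, 0, 0, 0, 1],
    [0, 0, 0, 0, 0, 0, 1],
    [0, 0, 0, 0, 0, 0, 1],
    [0, 0, 0, 0, 0, 0, 1],
    [0, 0, 0, 0, 0, 0, 1],
  ],
  force=45,
)

```text
time: 17.7
ee_pos: [0.4568, -0.379, 0.0322]
eef_rot: [0.738, 0.675, -0.0, 0.001]
ft_force: [0.8, 0.5, -1.1]
width: 0.0336
```

Run:
```python
from h import *
import pickle
P=camera_params("wrist");p,R,s=toolpose();print(p,s["ft_force"],s["torque"],s["width"])
im,d=camera("wrist");cv2.imwrite("w9raw.png",im);cv2.imwrite("pics/w9.png",im);pickle.dump((P,p,R.as_quat()),open("w9.pkl","wb"))
plan([p[0],p[1],.09],85,1)
```

```text
[ 0.45675609 -0.37901226  0.0321754 ] [ 0.8040439   0.46635503 -1.0597962 ] [-0.01854312 -0.06955888  0.01217952] 0.033596590517139514
from [ 0.4567 -0.379   0.0321] yaw 84.94 total turn deg [ 0.08  0.09 -0.06]
[0.08,0.09,-0.06,-0.0001,0.0001,-0.0579]
```

View pics/w9.png

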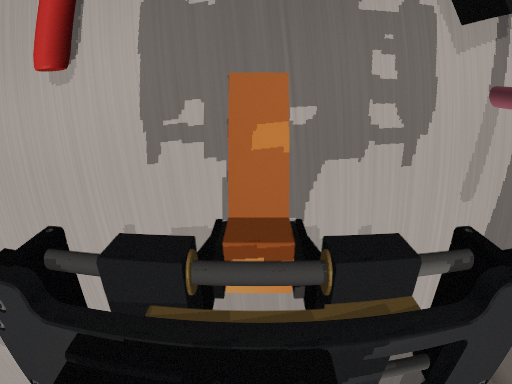

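Run:
```python
from h import *
p,R,s=toolpose()
plan([.5293,.0135,.105],75.1,10,start=(p+[0,0,.073],R))
```

```text
from [ 0.4567 -0.379   0.1051] yaw 84.94 total turn deg [0.09 0.08 9.84]
[0.01,0.01,0.98,0.0397,0.0038,-0.0000]
[0.01,0.01,0.98,0.0398,0.0031,-0.0000]
[0.01,0.01,0.98,0.0398,0.0024,-0.0000]
[0.01,0.01,0.98,0.0399,0.0017,-0.0000]
[0.01,0.01,0.98,0.0399,0.0010,-0.0000]
[0.01,0.01,0.98,0.0399,0.0003,-0.0000]
[0.01,0.01,0.98,0.0399,-0.0003,-0.0000]
[0.01,0.01,0.98,0.0399,-0.0010,-0.0000]
[0.01,0.01,0.98,0.0399,-0.0017,0.0000]
[0.01,0.01,0.98,0.0398,-0.0024,0.0000]
```

Request:
send_rows(
  steps=[
    [0, 0, 0, 0, 0, -0.015, 1],
    [0, 0, 0, 0, 0, -0.025, 1],
    [0, 0, 0.5, 0.015, 0.002, -0.022, 1],
    [0, 0, 1, 0.03, 0.003, -0.01, 1],
    [0, 0, 1, 0.038, 0.003, 0, 1],
    [0, 0, 1, 0.04, 0.002, 0, 1],
    [0, 0, 1, 0.04, 0.002, 0, 1],
    [0, 0, 1, 0.04, 0.001, 0, 1],
    [0, 0, 1, 0.04, 0, 0, 1],
    [0, 0, 1, 0.04, 0, 0, 1],
  ],
)

```text
time: 18.75
ee_pos: [0.5131, -0.0987, 0.1154]
eef_rot: [0.785, 0.619, -0.0, 0.005]
ft_force: [0.9, -0.5, -1.1]
width: 0.034
```

Run:
```python
from h import *
plan([.5293,.0135,.09],75.1,5)
```

```text
from [ 0.5131 -0.0987  0.1154] yaw 76.47 total turn deg [0.42 0.34 1.37]
[0.08,0.07,0.27,0.0226,-0.0021,0.0049]
[0.08,0.07,0.27,0.0226,-0.0022,0.0050]
[0.08,0.07,0.27,0.0226,-0.0023,0.0050]
[0.08,0.07,0.27,0.0226,-0.0024,0.0050]
[0.08,0.07,0.27,0.0225,-0.0025,0.0051]
```

Request:
send_rows(
  steps=[
    [0.1, 0.1, 0.2, 0.028, -0.002, 0.003, 1],
    [0.1, 0.1, 0.2, 0.024, -0.002, 0.004, 1],
    [0.1, 0.1, 0.2, 0.018, -0.002, 0.005, 1],
    [0, 0, 0.2, 0.014, -0.002, 0.004, 1],
    [0, 0, 0, 0.009, -0.001, 0.003, 1],
    [0, 0, 0, 0.005, -0.001, 0.002, 1],
    [0, 0, 0, 0.002, 0, 0, 1],
    [0, 0, 0, 0, 0, 0, 1],
    [0, 0, 0, 0, 0, 0, 1],
    [0, 0, 0, 0, 0, 0, 1],
  ],
)

```text
time: 19.75
ee_pos: [0.5294, 0.01, 0.1009]
eef_rot: [0.788, 0.616, 0.002, 0.003]
ft_force: [-0.2, -0.3, -2.3]
width: 0.0338
```

Run:
```python
from h import *
import pickle
P=camera_params("wrist");p,R,s=toolpose();print(p,s["ft_force"],s["torque"],s["width"])
im,d=camera("wrist");cv2.imwrite("w10raw.png",im);cv2.imwrite("pics/w10.png",im);pickle.dump((P,p,R.as_quat()),open("w10.pkl","wb"))
plan([.5293,.0135,.09],75.1,1)
```

```text
[0.52936325 0.01001983 0.10086394] [-0.22465965 -0.31982035 -2.27131032] [-0.01439783 -0.06159075 -0.0204759 ] 0.03380335291749256
from [0.5293 0.0099 0.1008] yaw 76.04 total turn deg [0.48 0.03 0.94]
[0.48,0.03,0.94,0.0035,-0.0010,0.0108]
```

View pics/w10.png

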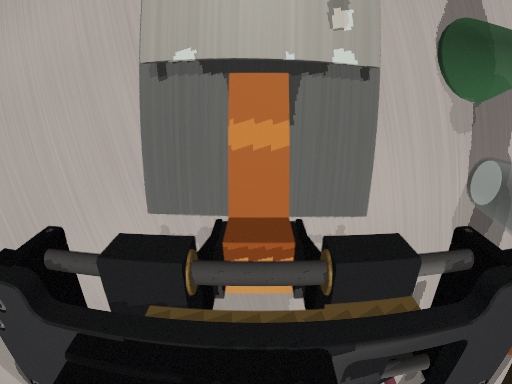

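Run:
```python
from h import *
im=cv2.imread("w10raw.png");cv2.imwrite("pics/w10z.png",cv2.resize(im[45:225,130:390],None,fx=3,fy=3,interpolation=cv2.INTER_CUBIC))
```

```text
(no output)
```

View pics/w10z.png

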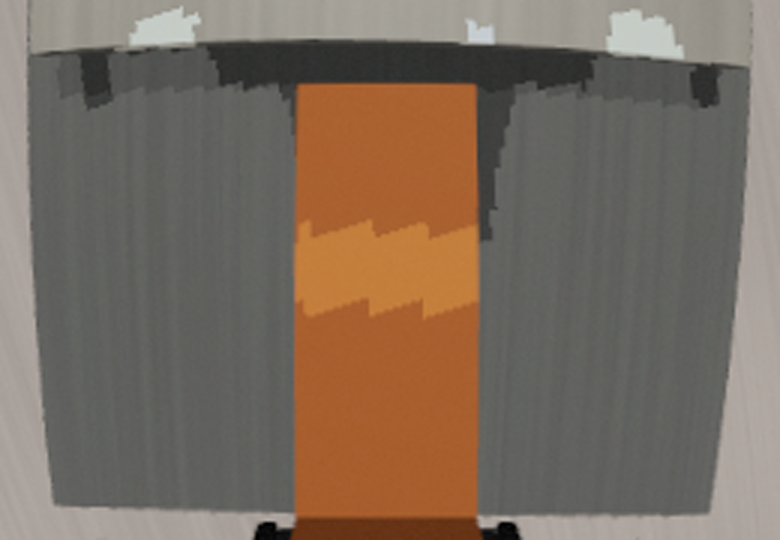

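Run:
```python
from h import *
import pickle
P,p,q=pickle.load(open("w10.pkl","rb"));R=Rn.from_quat(q)
z=lambda u,v:(130+u/3,45+v/3)
F=wplane(P,[z(30,53),z(388,41),z(748,67)],.030);S=wplane(P,[z(55,503),z(710,515)],.008)
N=wplane(P,[z(297,84),z(475,84)],p[2]-.032+.004)
for a,b in ((F[0],F[2]),S): print("len",np.linalg.norm(b-a),"yaw x",np.degrees(np.arctan2(*(a-b)[[1,0]]))-90, "mid",(a+b)/2)
y=np.radians(75.2);x=np.array([np.cos(y),np.sin(y),0])
print("F",F[1],"origin from slab",S.mean(0)+.130*x, "nose",N.mean(0),"nose pred",p+R.as_matrix()[:,0]*.095)
```

```text
len 0.18027058954285927 yaw x 75.04297278864212 mid [0.55705021 0.11575105 0.03      ]
len 0.19969925485889417 yaw x 74.70421899262382 mid [ 0.52434614 -0.00991851  0.008     ]
F [0.55625214 0.11566754 0.03      ] origin from slab [0.55755409 0.11576853 0.008     ] nose [0.55211169 0.10265614 0.07286394] nose pred [0.5522732  0.10221599 0.10081326]
```

Request:
send_rows(
  steps=[
    [0.2, 0, 0.4, 0, 0, 0.004, 1],
    [0.2, 0, 0.4, 0, 0, 0.01, 1],
    [0, 0, 0.3, 0, 0, 0.012, 1],
    [0, 0, 0, 0, 0, 0.012, 1],
    [0, 0, 0, 0, 0, 0.008, 1],
    [0, 0, 0, 0, 0, 0.004, 1],
    [0, 0, 0, 0, 0, 0.002, 1],
    [0, 0, 0, 0, 0, 0, 1],
    [0, 0, 0, 0, 0, 0, 1],
    [0, 0, 0, 0, 0, 0, 1],
  ],
)

```text
time: 20.8
ee_pos: [0.5288, 0.0091, 0.0432]
eef_rot: [0.795, 0.607, -0.001, -0.0]
ft_force: [0.8, 0.1, -0.6]
width: 0.0336
```

```bash
cat > st.py <<'E'
from h import *
O=np.array([.5571,.1157,0]);Y=74.9
X=np.array([np.cos(np.radians(Y)),np.sin(np.radians(Y)),0]);Yv=np.array([-X[1],X[0],0])
def rep():
    p,R,s=toolpose();M=R.as_matrix();n=p+.095*M[:,0]-O
    print("t",s["time"],"tcp",p.round(4),"nose x %.4f y %.4f"%(n@X,n@Yv),"tcp y %.4f"%((p-O)@Yv),"turn",np.degrees((R.inv()*Rdown(Y)).as_rotvec()).round(2))
    f=s["ft_force"];print("force along x %.2f y %.2f z %.2f"%(f@X,f@Yv,f[2]),"tq",s["torque"].round(2),"w",s["width"].round(4))
E
python3 - <<'E'
from st import *
rep()
E
```

```text
t 20.8 tcp [0.5288 0.0091 0.0432] nose x -0.0153 y -0.0007 tcp y -0.0005 turn [-0.06  0.05 -0.12]Traceback (most recent call last):
  File "<stdin>", line 2, in <module>
  File "st.py", line 7, in rep
    f=s["ft_force"];print("force along x %.2f y %.2f z %.2f"%(f@X,f@Yv,f[2]),"tq",s["torque"].round(2),"w",s["width"].round(4))
                                                                                                           ^^^^^^^^^^^^^^^^
AttributeError: 'float' object has no attribute 'round'
```

Request:
send_rows(
  steps=[
    [0, 0, 0, 0, 0, 0.0015, 1],
    [0, 0, 0, 0, 0, 0.0015, 1],
    [0, 0, 0, 0, 0, 0.001, 1],
    [0, 0, 0, 0.004, 0, 0, 1],
    [0, 0, 0, 0.007, 0, 0, 1],
    [0, 0, 0, 0.007, 0, 0, 1],
    [0, 0, 0, 0.006, 0, 0, 1],
    [0, 0, 0, 0.004, 0, 0, 1],
    [0, 0, 0, 0, 0, 0, 1],
    [0, 0, 0, 0, 0, 0, 1],
  ],
)

```text
time: 21.8
ee_pos: [0.5377, 0.0391, 0.0401]
eef_rot: [0.794, 0.608, 0.0, 0.001]
ft_force: [0.1, -0.5, -1.1]
width: 0.0337
```

```bash
sed -i 's/s\["width"\].round(4)/round(s["width"],4)/' st.py
python3 - <<'E'
from st import *
rep()
P=camera_params("wrist")
im,d=camera("wrist");cv2.imwrite("pics/w11.png",im)
E
```

```text
t 21.8 tcp [0.5377 0.0391 0.0401] nose x 0.0160 y -0.0013 tcp y -0.0012 turn [ 0.07  0.03 -0.06]
force along x -0.49 y -0.22 z -1.13 tq [-0.28  0.03  0.03] w 0.0337
```

View pics/w11.png

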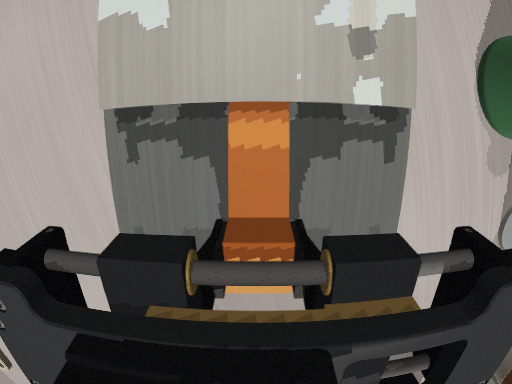

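Request:
send_rows(
  steps=[
    [0, 0, 0, 0, 0, 0.001, 1],
    [0, 0, 0, 0, 0, 0.001, 1],
    [0, 0, 0, 0, 0, 0.001, 1],
    [0, 0, 0, 0, 0, 0.001, 1],
    [0, 0, 0, 0.002, 0, 0.0005, 1],
    [0, 0, 0, 0.003, 0, 0.0005, 1],
    [0, 0, 0, 0.003, 0, 0.0005, 1],
    [0, 0, 0, 0.002, 0, 0.0005, 1],
    [0, 0, 0, 0, 0, 0, 1],
    [0, 0, 0, 0, 0, 0, 1],
  ],
)

```text
time: 22.85
ee_pos: [0.5416, 0.045, 0.0403]
eef_rot: [0.796, 0.605, -0.001, 0.003]
ft_force: [-0.9, -1.4, 0.9]
width: 0.0339
```

Run:
```python
from st import *
rep()
```

```text
t 22.85 tcp [0.5416 0.045  0.0403] nose x 0.0227 y -0.0040 tcp y -0.0034 turn [ 0.25  0.3  -0.38]
force along x -1.60 y 0.52 z 0.85 tq [0.06 0.1  0.08] w 0.0339
```

Request:
send_rows(
  steps=[
    [0, 0, -0.2, 0.002, -0.002, 0, 1],
    [0, 0, -0.2, 0.003, -0.001, 0, 1],
    [0, 0, 0, 0.003, -0.001, 0, 1],
    [0, 0, 0, 0.003, -0.001, 0, 1],
    [0, 0, 0, 0.003, 0, 0, 1],
    [0, 0, 0, 0.003, 0, 0, 1],
    [0, 0, 0, 0.003, 0, 0, 1],
    [0, 0, 0, 0.003, 0, 0, 1],
    [0, 0, 0, 0, 0, 0, 1],
    [0, 0, 0, 0, 0, 0, 1],
  ],
)

```text
time: 23.85
ee_pos: [0.5423, 0.0603, 0.0408]
eef_rot: [0.796, 0.605, -0.006, 0.007]
ft_force: [-1.0, -2.5, 2.9]
width: 0.0339
```

Run:
```python
from st import *
rep()
```

```text
t 23.85 tcp [0.5423 0.0603 0.0408] nose x 0.0376 y -0.0008 tcp y -0.0001 turn [ 0.26  1.06 -0.42]
force along x -2.68 y 0.33 z 2.94 tq [-0.18  0.12  0.03] w 0.0339
```

Request:
send_rows(
  steps=[
    [0.2, 0.5, -0.2, 0.002, 0, 0.001, 1],
    [0.1, 0.5, -0.2, 0.002, 0, 0.001, 1],
    [0, 0.3, 0, 0.002, 0, 0.001, 1],
    [0, 0.3, 0, 0.002, 0, 0.0005, 1],
    [0, 0.2, 0, 0.002, 0, 0.0005, 1],
    [0, 0.2, 0, 0.002, 0, 0.0005, 1],
    [0, 0.1, 0, 0.001, 0, 0.0005, 1],
    [0, 0.1, 0, 0.001, 0, 0.0005, 1],
    [0, 0, 0, 0, 0, 0, 1],
    [0, 0, 0, 0, 0, 0, 1],
  ],
)

```text
time: 24.85
ee_pos: [0.5429, 0.0609, 0.0402]
eef_rot: [0.796, 0.606, -0.002, -0.001]
ft_force: [-0.2, -1.4, 2.4]
width: 0.0337
```

Run:
```python
from st import *
rep()
im,d=camera("wrist");cv2.imwrite("pics/w12.png",im)
im,d=camera("side");cv2.imwrite("pics/s12.png",cv2.resize(im[120:240,190:310],None,fx=5,fy=5,interpolation=cv2.INTER_CUBIC))
```

```text
t 24.85 tcp [0.5429 0.0609 0.0402] nose x 0.0384 y -0.0011 tcp y -0.0006 turn [-0.24  0.16 -0.33]
force along x -1.35 y -0.17 z 2.43 tq [-0.72 -0.07  0.02] w 0.0337
```

View pics/w12.png

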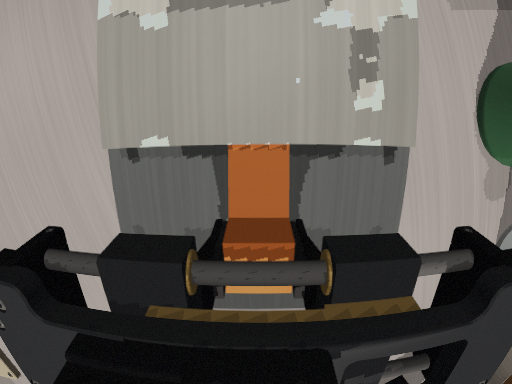

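View pics/s12.png

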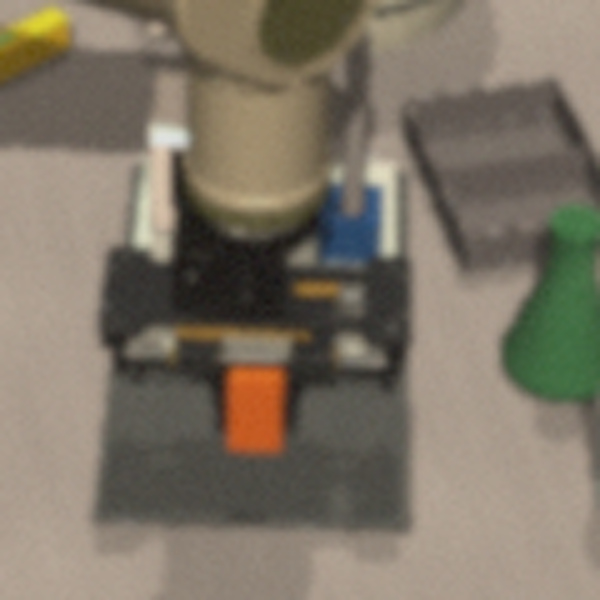

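Request:
send_rows(
  steps=[
    [0, 0.2, 0, 0.004, 0, 0.0005, 1],
    [0, 0.2, 0, 0.004, 0, 0.0005, 1],
    [0, 0.2, 0, 0.004, 0, 0.0005, 1],
    [0, 0.2, 0, 0.004, 0, 0.0005, 1],
    [0, 0.2, 0, 0.004, 0, 0.0005, 1],
    [0, 0, 0, 0.003, 0, 0.0005, 1],
    [0, 0, 0, 0.003, 0, 0.0005, 1],
    [0, 0, 0, 0.003, 0, 0.0005, 1],
    [0, 0, 0, 0.003, 0, 0.0005, 1],
    [0, 0, 0, 0.003, 0, 0.0005, 1],
  ],
)

```text
time: 25.95
ee_pos: [0.5486, 0.0692, 0.0401]
eef_rot: [0.801, 0.599, -0.013, 0.004]
ft_force: [-10.2, -12.5, 16.8]
width: 0.034
```

Run:
```python
from st import *
rep()
```

```text
t 25.95 tcp [0.5486 0.0692 0.0401] nose x 0.0479 y -0.0062 tcp y -0.0039 turn [-0.54  1.4  -1.36]
force along x -14.73 y 6.58 z 16.82 tq [-2.12  1.74  0.25] w 0.034
```

Run:
```python
from st import *
import pickle
P=camera_params("wrist");p,R,s=toolpose()
im,d=camera("wrist");cv2.imwrite("w13raw.png",im);pickle.dump((P,p,R.as_quat()),open("w13.pkl","wb"))
a=cv2.resize(im[110:230,90:430],None,fx=2.3,fy=2.3,interpolation=cv2.INTER_CUBIC)
b=cv2.resize(cv2.imread("pics/w11.png")[75:185,90:430],None,fx=2.3,fy=2.3,interpolation=cv2.INTER_CUBIC)
cv2.imwrite("pics/w13z.png",np.vstack([a,b]))
rep()
```

```text
t 26.0 tcp [0.5487 0.0694 0.04  ] nose x 0.0481 y -0.0062 tcp y -0.0040 turn [-0.53  1.4  -1.36]
force along x -13.55 y 5.78 z 15.32 tq [-2.12  1.45  0.2 ] w 0.0336
```

View pics/w13z.png

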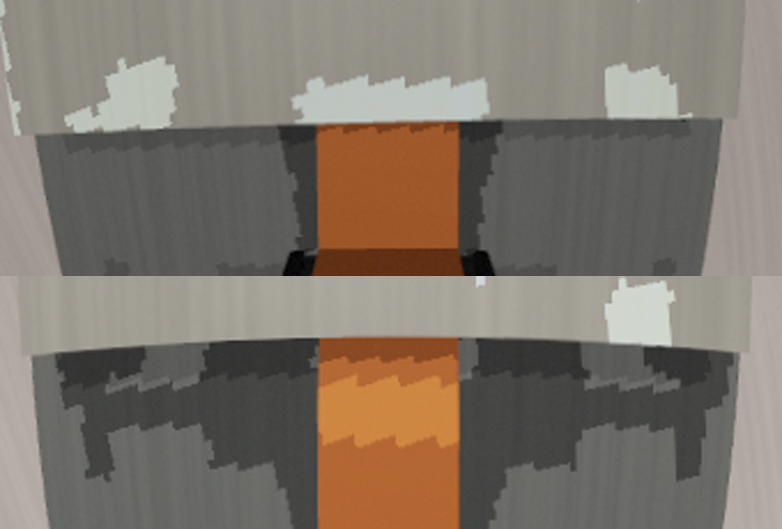

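```bash
cat >> st.py <<'E'
def lift(P,l,r):
    for z in (.028,.030,.032,.034,.036):
        A,B=wplane(P,[l,r],z);print(z,"len %.4f"%np.linalg.norm(B-A),"edge x %.4f"%(((A+B)/2-O)@X),"y %.4f"%(((A+B)/2-O)@Yv))
E
python3 - <<'E'
from st import *
import pickle
P,p,q=pickle.load(open("w13.pkl","rb"))
lift(P,(98.7,168.7),(411.7,161.3))
print("w10");P,p,q=pickle.load(open("w10.pkl","rb"));lift(P,(140,62.7),(379.3,67.3))
E
```

```text
0.028 len 0.1873 edge x -0.0016 y -0.0011
0.03 len 0.1849 edge x -0.0011 y -0.0012
0.032 len 0.1825 edge x -0.0006 y -0.0012
0.034 len 0.1801 edge x -0.0001 y -0.0013
0.036 len 0.1777 edge x 0.0004 y -0.0014
w10
0.028 len 0.1819 edge x 0.0003 y 0.0000
0.03 len 0.1802 edge x 0.0000 y 0.0001
0.032 len 0.1786 edge x -0.0002 y 0.0001
0.034 len 0.1769 edge x -0.0005 y 0.0001
0.036 len 0.1753 edge x -0.0007 y 0.0002
```

Request:
send_rows(
  steps=[
    [0, 0.1, -0.2, 0.002, -0.0005, 0, 1],
    [0, 0.1, -0.2, 0.0015, -0.0005, 0, 1],
    [0, 0.1, -0.2, 0.0015, 0, 0, 1],
    [0, 0.1, 0, 0.001, 0, 0, 1],
    [0, 0.1, 0, 0.001, 0, 0, 1],
    [0, 0, 0, 0.001, 0, 0, 1],
    [0, 0, 0, 0.001, 0, 0, 1],
    [0, 0, 0, 0.001, 0, 0, 1],
    [0, 0, 0, 0.001, 0, 0, 1],
    [0, 0, 0, 0.001, 0, 0, 1],
  ],
)

```text
time: 27.0
ee_pos: [0.549, 0.0696, 0.0404]
eef_rot: [0.801, 0.598, -0.016, 0.004]
ft_force: [-3.3, -7.0, 8.6]
width: 0.0339
```

Run:
```python
from st import *
import pickle
rep()
P=camera_params("wrist");p,R,s=toolpose()
im,d=camera("wrist");cv2.imwrite("w14raw.png",im);pickle.dump((P,p,R.as_quat()),open("w14.pkl","wb"))
L=cv2.resize(im[140:190,80:140],None,fx=6,fy=6,interpolation=cv2.INTER_CUBIC);Rr=cv2.resize(im[140:190,380:440],None,fx=6,fy=6,interpolation=cv2.INTER_CUBIC)
cv2.imwrite("pics/w14z.png",np.hstack([L,Rr]))
rep()
```

```text
t 27.0 tcp [0.549  0.0696 0.0404] nose x 0.0483 y -0.0064 tcp y -0.0041 turn [-0.78  1.78 -1.37]
force along x -7.63 y 1.35 z 8.57 tq [-0.87  0.51  0.19] w 0.0339
t 27.05 tcp [0.549  0.0696 0.0404] nose x 0.0483 y -0.0064 tcp y -0.0042 turn [-0.77  1.79 -1.37]
force along x -7.41 y 2.06 z 8.38 tq [-0.9   0.53  0.26] w 0.0337
```

View pics/w14z.png

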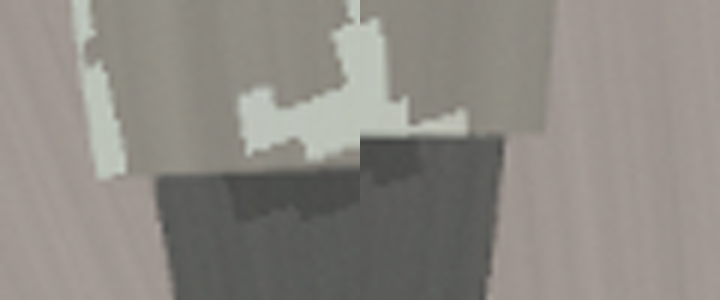

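Run:
```python
from st import *
import pickle
P,p,q=pickle.load(open("w14.pkl","rb"))
lift(P,(96.2,169.7),(410.8,162.2))
c=[]
for f in ("w9raw.png","w10raw.png","w14raw.png"):
    im=cv2.imread(f); c.append(cv2.resize(im[205:305,215:305],None,fx=2.8,fy=5,interpolation=cv2.INTER_CUBIC))
    hsv=cv2.cvtColor(im,cv2.COLOR_BGR2HSV)
    print(f,[ (im[r,230:288].mean(0).round(0).tolist()[2],r) for r in range(212,224)])
cv2.imwrite("pics/cmp.png",np.hstack(c))
```

```text
0.028 len 0.1888 edge x -0.0018 y 0.0002
0.03 len 0.1864 edge x -0.0012 y 0.0001
0.032 len 0.1840 edge x -0.0007 y 0.0000
0.034 len 0.1816 edge x -0.0002 y -0.0001
0.036 len 0.1791 edge x 0.0003 y -0.0002
w9raw.png [(156.0, 212), (156.0, 213), (156.0, 214), (156.0, 215), (156.0, 216), (128.0, 217), (95.0, 218), (94.0, 219), (94.0, 220), (94.0, 221), (94.0, 222), (94.0, 223)]
w10raw.png [(167.0, 212), (167.0, 213), (167.0, 214), (167.0, 215), (167.0, 216), (139.0, 217), (104.0, 218), (103.0, 219), (103.0, 220), (103.0, 221), (103.0, 222), (103.0, 223)]
w14raw.png [(157.0, 212), (157.0, 213), (157.0, 214), (158.0, 215), (157.0, 216), (157.0, 217), (99.0, 218), (97.0, 219), (97.0, 220), (97.0, 221), (97.0, 222), (97.0, 223)]
```

View pics/cmp.png

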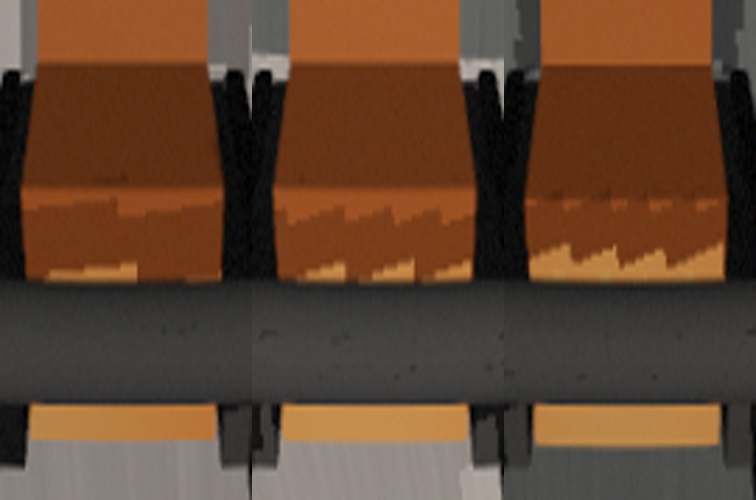

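Run:
```python
from st import *
r=[]
for f in ("w13raw.png","w14raw.png"):
    im=cv2.imread(f)
    L=cv2.resize(im[150:180,85:125],None,fx=9,fy=9,interpolation=cv2.INTER_NEAREST);Rr=cv2.resize(im[145:175,390:430],None,fx=9,fy=9,interpolation=cv2.INTER_NEAREST)
    r.append(np.hstack([L,Rr]))
cv2.imwrite("pics/cor.png",np.vstack(r))
```

```text
(no output)
```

View pics/cor.png

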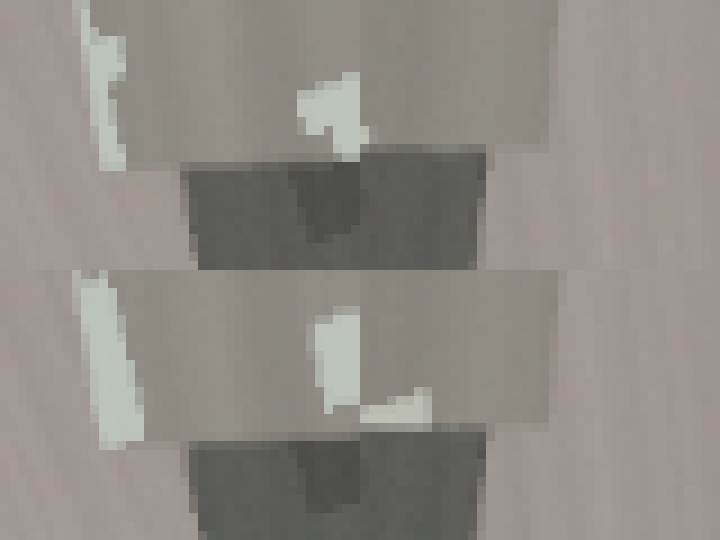

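Run:
```python
from st import *
import pickle
P,p,q=pickle.load(open("w14.pkl","rb"));lift(P,(95.6,169.3),(410.5,161.7))
P,p,q=pickle.load(open("w13.pkl","rb"));lift(P,(95.6,168.4),(410.5,161.2))
im=cv2.imread("w10raw.png")
L=cv2.resize(im[48:78,125:165],None,fx=9,fy=9,interpolation=cv2.INTER_NEAREST);Rr=cv2.resize(im[52:82,355:395],None,fx=9,fy=9,interpolation=cv2.INTER_NEAREST)
cv2.imwrite("pics/cor10.png",np.hstack([L,Rr]))
```

```text
0.028 len 0.1890 edge x -0.0015 y 0.0006
0.03 len 0.1866 edge x -0.0010 y 0.0005
0.032 len 0.1841 edge x -0.0004 y 0.0004
0.034 len 0.1817 edge x 0.0001 y 0.0003
0.036 len 0.1793 edge x 0.0006 y 0.0002
0.028 len 0.1887 edge x -0.0014 y 0.0005
0.03 len 0.1863 edge x -0.0009 y 0.0004
0.032 len 0.1839 edge x -0.0004 y 0.0003
0.034 len 0.1815 edge x 0.0001 y 0.0002
0.036 len 0.1791 edge x 0.0006 y 0.0001
```

View pics/cor10.png

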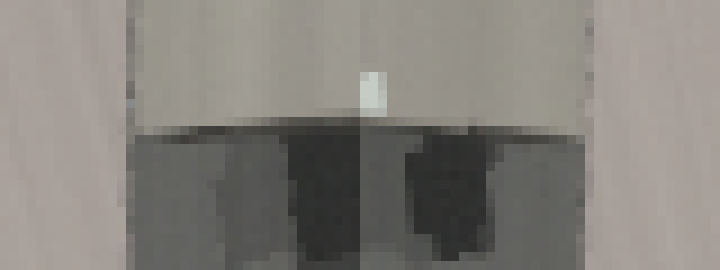

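Run:
```python
from st import *
import pickle
for f,r,zr in (("w9",216.9,.024),("w10",216.9,None),("w14",217.6,.032)):
    P,p,q=pickle.load(open(f+".pkl","rb"));M=Rn.from_quat(q).as_matrix()
    z=p[2]-.032+.024 if zr is None else zr
    J=wplane(P,(259,r),z)[0]
    print(f,"junction rel tcp along tool x %.4f"%((J-p)@M[:,0]),"stand x+80mm: %.4f"%((J-O)@X+.080))
P,p,q=pickle.load(open("w14.pkl","rb"))
im=cv2.imread("w14raw.png");g=im[140:200,259].astype(int);print([(140+i,v.tolist()) for i,v in enumerate(g) if 20<=i<34])
s=read_state();print(s["joint_vel"].round(4))
```

```text
w9 junction rel tcp along tool x 0.0153 stand x+80mm: -0.4088
w10 junction rel tcp along tool x 0.0153 stand x+80mm: -0.0140
w14 junction rel tcp along tool x 0.0149 stand x+80mm: 0.0480
[(160, [191, 196, 190]), (161, [190, 195, 189]), (162, [191, 196, 189]), (163, [166, 177, 178]), (164, [89, 105, 138]), (165, [26, 63, 120]), (166, [30, 64, 121]), (167, [41, 85, 153]), (168, [42, 88, 158]), (169, [42, 89, 159]), (170, [44, 90, 159]), (171, [41, 88, 158]), (172, [40, 86, 158]), (173, [40, 87, 158])]
[ 0.0003 -0.0021  0.0017  0.0006 -0.0017 -0.0022  0.003 ]
```

Run:
```python
from st import *
im,d=camera("top");a=cv2.resize(im[95:240,140:410],None,fx=2.2,fy=2.2,interpolation=cv2.INTER_CUBIC)
im,d=camera("side");b=cv2.resize(im[80:300,165:365],None,fx=2.7,fy=2.7,interpolation=cv2.INTER_CUBIC)
cv2.imwrite("pics/endtop.png",a);cv2.imwrite("pics/endside.png",b)
for _ in range(3): camera("top")
rep();print(read_state()["joint_vel"].round(4))
```

```text
t 27.3 tcp [0.5489 0.0696 0.0404] nose x 0.0483 y -0.0064 tcp y -0.0041 turn [-0.78  1.78 -1.37]
force along x -8.56 y 2.56 z 6.97 tq [-0.82  0.51  0.26] w 0.0333
[ 0.0013  0.0006 -0.0004 -0.0012  0.0001 -0.0016 -0.0004]
```

View pics/endtop.png

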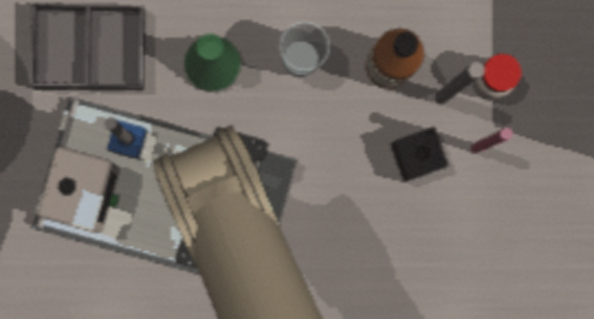

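View pics/endside.png

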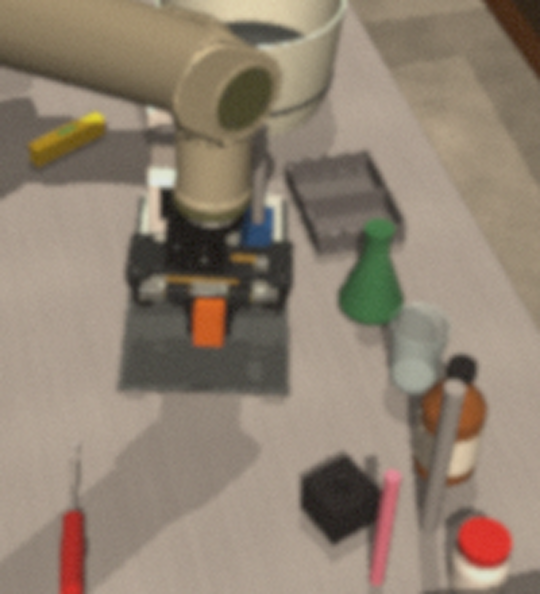

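Run:
```python
from st import *
S=O+.11*X-.058*Yv
t=plane("top",(140+113/2.2-.3,95+124/2.2-.3),.206)[0];print("socket",S[:2],"post top",t[:2],"expected pix",(proj("top",[S[0],S[1],.206])-[140,95])*2.2,"tilt-corr",(proj("top",[*(S+X*.0035)[:2],.206])-[140,95])*2.2)
im,d=camera("top");C=cloud("top",d);print(C[148:155,188:197,2].round(3))
rep()
```

```text
socket [0.64175291 0.20679273] post top [0.64234759 0.20995883] expected pix [[114.84921511 123.83260636]] tilt-corr [[112.17432281 123.08800812]]
[[0.031 0.204 0.208 0.206 0.033 0.031 0.039 0.025 0.037]
 [0.204 0.203 0.21  0.203 0.205 0.07  0.031 0.034 0.033]
 [0.206 0.205 0.203 0.205 0.206 0.2   0.066 0.067 0.067]
 [0.206 0.208 0.208 0.206 0.206 0.202 0.179 0.067 0.065]
 [0.21  0.208 0.206 0.21  0.203 0.196 0.18  0.159 0.062]
 [0.033 0.205 0.206 0.201 0.197 0.189 0.173 0.166 0.141]
 [0.03  0.033 0.186 0.186 0.187 0.177 0.169 0.157 0.14 ]]
t 27.35 tcp [0.549  0.0696 0.0404] nose x 0.0483 y -0.0064 tcp y -0.0041 turn [-0.77  1.78 -1.37]
force along x -7.06 y 2.64 z 6.89 tq [-0.8   0.54  0.16] w 0.0337
```

```bash
python3 -c "
from bench import *
print(close_job())"
```

```text
the job is handed in; nothing more can be done
None
```

The job is done and handed in at 27.4 s. The post stands in the blue socket, released. The gripper still holds the wedge under the plate's front edge.

**Post:** it went into the socket until it touched bottom, and I let go. In the last top-camera depth image its top was at about 205–206 mm. Fully home on the tilted plate should give roughly 206 mm.

**Wedge and lift:**
- The wedge nose ended 48.0–48.3 mm past the edge, measured by the camera and by the arm pose. That gives about 4 mm of lift.
- A second check, from how wide the plate looks in the wrist image, read a little higher, at about 4.5 to 5.3 mm.
- The arm was still, with a steady push of about 7–8 N along the push direction and about 7 N pressing down.

**Small deviations:** the wedge nose sits about 6 mm off the stand's centre line and is turned about 1.4°, still well clear of the pads. The gripper has pitched about 1.8° relative to upright. The images suggest the wedge itself stayed about flat on the slab.

**Surroundings:** in the final views every bystander I could see was still standing where it started. The jar's position was compared by eye only.

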